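Clear the drip tray and show the portafilter to the inspection camera

TASK

The rinsed parts lie on the lifted-out drip tray: first set the two brass dispersion blocks down in the grey service tub (lower them, do not drop them). Then pick up the portafilter and hold it in the air in front of the inspection camera, the middle of its perforated underside 13 cm straight out from the lens and square to it, handle level and pointing to either side, and finish while holding it still there. Touch neither the camera nor its stand, and leave everything else where it stands.

Things in the scene. Friction and masses are not known exactly. Their poses are not given: they have to be found in the camera images.
- drip_tray: fixed stainless tray, 300 (x) by 360 (y) by 22 mm high, walls 5 mm; origin at the centre of its underside, on the counter; flat inner floor 5 mm above the origin, dark slots drawn along x
- portafilter: bottomless portafilter lying flat on the tray, about 0.45 kg: open steel ring 68 mm across, 36 mm high, perforated basket floor (z 0 to 5 mm), lugs to 40 mm either side, handle towards its own -x. Origin at the centre of the round perforated underside; z up through the open mouth. Black round handle 32 mm in diameter, x -83 to -173 mm, axis at z = 16 mm
- grip (a point): middle of the portafilter's flat-sided steel handle root, the place to grip, close to its balance point: at (-56, 0, 16) mm in the portafilter's frame; the root is 26 mm wide (y), x -31 to -83 mm, z 1 to 31 mm
- block_a: brass dispersion block, about 0.24 kg: disc 50 mm in diameter and 10 mm high with a central upright stem 22 mm in diameter, 42 mm high over all; stands stem up on the tray; origin at the centre of its underside, z along the stem
- block_b: the second brass dispersion block, the same as block_a
- tub: fixed grey plastic open tub, 230 (x) by 170 (y) by 55 mm high, walls and floor 5 mm; origin at the centre of its underside, on the counter; the blocks go inside, there is room side by side along its x axis
- camera: fixed inspection camera: stand with a round foot 100 mm in diameter, 12 mm high, carrying the black camera head; origin at the centre of the foot's underside, on the counter; the lens lies straight above it, and the camera looks towards its own -x and up
- camera_head: the black camera head, 52 mm square, with a white ring round the lens; origin at the centre of the lens glass, 85 mm above the counter; its z axis is the viewing direction, out of the lens, 35 degrees from vertical (55 degrees above level), leaning towards the stand's -x; its y axis is level
- shot_cup: bystander: small open steel cup, 54 mm across, 58 mm high, standing on the tray among the parts; origin at the centre of its underside
- tamper: bystander: steel tamper standing on the counter, base 58 mm across, 92 mm high with a knob; origin at the centre of its underside
- pitcher_small: bystander: steel milk pitcher, 72 mm across, 85 mm high; origin under its centre
- espresso_cup: bystander: white cup, 68 mm across, 60 mm high; origin under its centre
- brush: bystander: cleaning brush about 200 mm long, lying on the counter; origin under its middle
Things that resemble listed ones, but are neither listed nor needed, are in the scene too. What is shaped like the block_b but pink is not meant.

How it is judged:
By the outcome, as a careful person would: the job done as asked, in the order asked, and still so for the second after the job is handed in, while the arm keeps its last pose, push and grip.
It also fails if it takes over 70 s, if anything falls off the work surface, if the arm or the gripper's body presses on something with over 40 N, if the wrist force passes 120 N, or if a joint passes its speed limit or range.

ROBOT

A 6-joint arm with a two-finger parallel gripper is mounted at the origin on the work surface. World frame = base frame: x ahead of the robot, y to its left, z up, the work surface at z = 0. Lengths are in m, angles in rad, forces in N, time in s.
With the tool pointing down it reaches from about 0.2 to 0.875 m from the base axis. Payload 3.4 kg.
Tool frame: the origin (TCP) lies midway between the tips of the shut fingers; the grasp point (between the pads) lies 19 mm behind it; z points along the fingers, y is the direction in which the jaws open and shut (so a half turn about z gives the same grasp; the last joint's range is limited). The gripper opens to 94 mm and grips with 3 to 60 N. Pads are 16 mm wide; open, the fingers measure 119 mm over their backs; the gripper's body (75 mm by 177 mm) begins 78 mm behind the grasp point.
Start: joints at [-1.383, 0.276, 1.505, -0, 1.361, -0.121], TCP at [0.175, -0.548, 0.205] pointing down, gripper open.
Joint ranges: [-2.89, 2.89], [-0.75, 2.08], [0.22, 2.7], [-1.18, 4.32], [0.11, 2.71], [-2.7, 2.7]. Speed limits (rad/s): [2.57, 2.57, 3.14, 3.14, 3.14, 3.14].

INTERFACE

Orientations are given as a rotation vector (axis times angle).
In Python, from station import read_state, read_camera, sign_off gives the robot as it stands.
- The arm moves only by the shell command python3 -m handwheel 'ROWS' [FORCE]. ROWS is text: rows parted by semicolons, each of 5 numbers parted by spaces: the shift along the tool's x, y, z in cm, then the turn about the tool's z in rad, then the closure in counts, from 0 (fully open) to 255 (shut). A call has 1 to 12 rows; each row is the pose to reach, as a shift and turn from the pose measured when the call began, along the tool's axes at that moment; what a row does not reach only later rows make up. A row lasts 1/10 s, in which the tool goes at most 50 mm and 8.59 degrees, less where a joint would pass 70% of its speed; a pose out of reach is approached as far as the arm can. A call with a gripper value outside its range is refused whole. The fingers move at their own pace and stop on an object; FORCE is the grip in N (left out, the last holds). Time passes only in rows, so rows that repeat a pose let the fingers close. It gives the time, the measured TCP pose, the force and the opening at its end, in the units of the state.
- read_state(): the state, without advancing time (a new reading comes with each control period).
- read_camera(name): name is "scene" or "top" or "wrist"; returns a dict with "img" (420x560x3 uint8, red, green, blue), "depth" (420x560 float32, m along the optical axis (not along the pixel's ray), 0 where there is no reading), "fovy" (degrees; the focal length in pixels is half the picture's height over the tangent of half this angle, whatever the lens; pixels are square), "cx", "cy" (the principal point, pixels), "k1" (the pictures are not rectified: a ray, as slopes to the right and down, at radius r is drawn at 1 + k1 r^2 times it, then the intrinsics apply), "xyz" and "rotation" of the camera in the world. Camera axes: x right, y up, looking along -z (the intrinsics and any distortion apply to the point x, -y, -z); pixel columns grow to the right and rows downward; lengths in m; the calibration is good to about 2 mm. A picture is of the moment at which its call begins.
- sign_off(): hands the job in, once; it reports no verdict.
The state is a dict: "clock": time; "joint_positions": joint angles; "qvel": joint speeds; "tau": joint torques, N m; "position": TCP position; "ee_rot": TCP orientation; "ft_force": force on the tool from outside, world axes, zero at the start; "wrist_torque": the same for the moment, N m; "width": finger opening in m.
Only numpy, scipy, OpenCV 4.12 (cv2) and the standard library are available. Lean on these libraries where they do the work, as an engineer would, in place of code of your own. Each camera call takes 0.05 s, during which the arm holds its last target.

## Working session

There is one attempt and no reset: what is moved stays moved. The work goes in short steps, Python scripts to look and compute and a shell command to move; the robot and the scene stay as the last step left them, time stands still between calls to the robot, and variables do not carry over. Pictures are saved under pics/ and viewed, and the job is handed in when it is done.

```bash
ls -la; mkdir -p pics; python3 -m handwheel --help
cat > h.py <<'E'
import numpy as np, cv2
from station import read_state, read_camera
from scipy.spatial.transform import Rotation as R
def save(n,name,c=None,s=1.0):
    d=read_camera(n); np.savez('/tmp/'+name,**d)
    cv2.imwrite(f'pics/{name}.png',d['img'][:,:,::-1]); return d
def load(name):
    z=np.load('/tmp/'+name+'.npz'); return {k:z[k] for k in z.files}
def Rc(d):
    r=np.array(d['rotation'],float)
    return r if r.shape==(3,3) else R.from_rotvec(r).as_matrix() if r.size==3 else R.from_quat(r).as_matrix()
def rays(d,uv):
    uv=np.atleast_2d(np.array(uv,float)); f=210/np.tan(np.radians(float(d['fovy']))/2)
    K=np.array([[f,0,float(d['cx'])],[0,f,float(d['cy'])],[0,0,1]])
    s=cv2.undistortPointsIter(uv.reshape(-1,1,2),K,np.array([float(d['k1']),0,0,0,0]),None,None,(3,50,1e-9)).reshape(-1,2)
    v=np.c_[s[:,0],-s[:,1],-np.ones(len(s))]
    return v@Rc(d).T      # per unit depth
def onplane(d,uv,z):
    v=rays(d,uv); o=np.array(d['xyz']); return o+v*((z-o[2])/v[:,2])[:,None]
def bydepth(d,uv):
    uv=np.atleast_2d(uv); v=rays(d,uv); dd=np.array([d['depth'][int(round(y)),int(round(x))] for x,y in uv])
    return np.array(d['xyz'])+v*dd[:,None]
def proj(d,P):
    p=(np.atleast_2d(P)-np.array(d['xyz']))@Rc(d); s=np.c_[p[:,0],-p[:,1]]/(-p[:,2:3])
    f=210/np.tan(np.radians(float(d['fovy']))/2); r2=(s**2).sum(1,keepdims=True)
    return s*(1+float(d['k1'])*r2)*f+np.array([float(d['cx']),float(d['cy'])])
def tri(d1,uv1,d2,uv2):
    a,b=rays(d1,uv1)[0],rays(d2,uv2)[0]; o1,o2=np.array(d1['xyz']),np.array(d2['xyz'])
    t=np.linalg.lstsq(np.c_[a,-b],o2-o1,rcond=None)[0]; p,q=o1+a*t[0],o2+b*t[1]
    return (p+q)/2,np.linalg.norm(p-q)
def show(name,out,box,k):
    im=load(name)['img'][:,:,::-1]; x0,y0,x1,y1=box
    cv2.imwrite(f'pics/{out}.png',cv2.resize(im[y0:y1,x0:x1],None,fx=k,fy=k,interpolation=cv2.INTER_CUBIC))
E
python3 - <<'E'
from h import *
print(read_state())
for n in("scene","top","wrist"):
    d=save(n,n+'0'); print(n,d['fovy'],d['cx'],d['cy'],d['k1'],d['xyz'],np.round(d['rotation'],3))
E
```

```text
total 12
drwxr-xr-x  3 agent agent 4096 Dec  6 12:55 .
drwxr-xr-x 23 root  root  4096 Dec  6 12:55 ..
drwxr-xr-x  2 agent agent 4096 Dec  6 12:55 pics
{'clock': 0.0, 'joint_positions': array([-1.38299671e+00,  2.76598213e-01,  1.50611240e+00, -4.36784697e-05,
        1.36071666e+00, -1.20984964e-01]), 'qvel': array([-0.00086226,  0.00179564, -0.00099441, -0.00039362, -0.00043444,
       -0.00027505]), 'tau': array([ 7.22877212e-04, -4.04586554e+01, -2.37225080e+01,  7.03944918e-02,
        3.45410861e-02, -1.11948079e-04]), 'position': array([ 0.17462237, -0.54724167,  0.20461119]), 'ee_rot': array([-3.10241134e+00, -4.82845440e-01,  1.63211744e-04]), 'ft_force': array([ 1.43439125,  0.00981189, -0.38593851]), 'wrist_torque': array([-0.01032575,  0.04578211, -0.0044252 ]), 'width': 0.0938047321859991}
scene 54.433041744714 279.9773870180371 206.51502326329853 -0.050918874656515796 [ 1.23537492 -0.27462053  0.77263378] [0.682 0.544 1.217]
top 52.361611631778615 281.3969068228416 208.15564449085852 0.017413934729818448 [ 0.44100284 -0.08107064  1.33213397] [ 0.041 -0.063 -1.579]
wrist 66.32376540163145 281.23846796643994 214.2161940974944 0.026192817769055587 [ 0.23763439 -0.52765024  0.38455415] [-0.199  0.147 -1.257]validation failed for argument at $...
```

View pics/scene0.png

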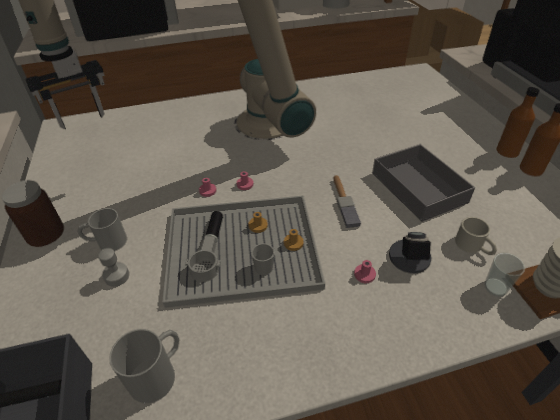

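View pics/top0.png

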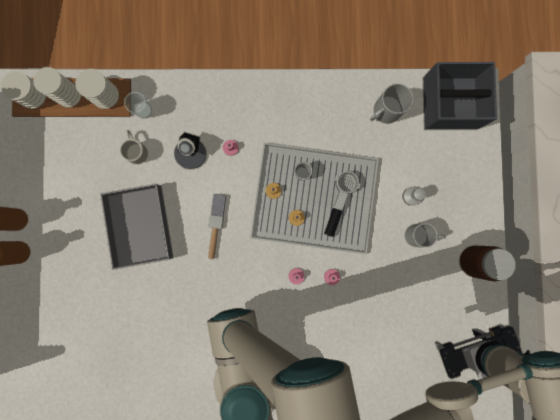

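View pics/wrist0.png

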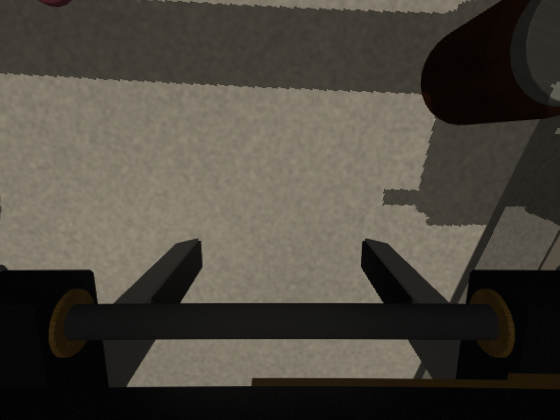

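Run:
```python
from h import *
show('top0','t1',(90,120,400,300),2.55)
show('scene0','s1',(150,160,460,310),2.55)
t=load('top0');s=load('scene0')
for nm,uv in dict(tray=(300,240),tub=(140,220),cam=(188,150),blkA=(274,190),blkB=(297,217),pf=(348,182),hand=(333,222),shot=(305,171)).items():
    print(nm,np.round(bydepth(t,uv),3))
```

```text
tray [[ 0.43  -0.157  0.006]]
tub [[0.496 0.337 0.006]]
cam [[0.698 0.175 0.082]]
blkA [[ 0.582 -0.078  0.043]]
blkB [[ 0.499 -0.146  0.048]]
pf [[ 0.609 -0.31   0.004]]
hand [[ 0.483 -0.256  0.036]]
shot [[ 0.645 -0.175  0.008]]
```

View pics/t1.png

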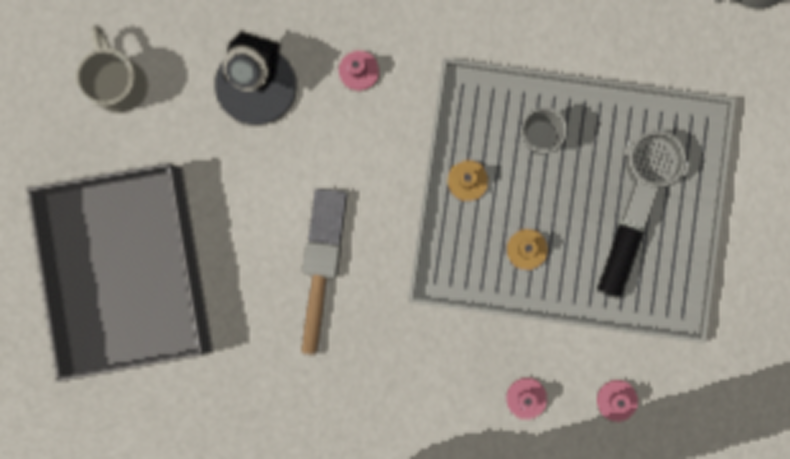

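View pics/s1.png

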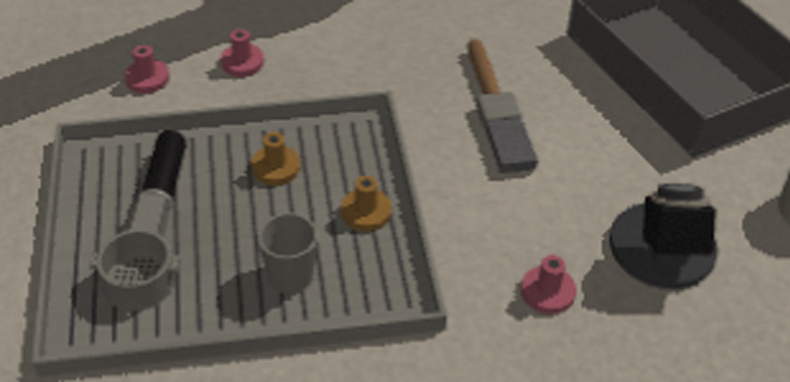

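```bash
cat > m1.py <<'E'
from h import *
t=load('top0');s=load('scene0')
def blobs(d,lo,hi,amin=25):
    hsv=cv2.cvtColor(d['img'],cv2.COLOR_RGB2HSV); m=cv2.inRange(hsv,lo,hi)
    n,l,st,c=cv2.connectedComponentsWithStats(m); return [(i,st[i],c[i],l==i) for i in range(1,n) if st[i,4]>=amin]
for nm,d in(('top',t),('scene',s)):
    for i,st,c,m in blobs(d,(10,120,90),(24,255,255)):
        ys,xs=np.nonzero(m); P=bydepth(d,np.c_[xs,ys]); 
        if P[:,2].mean()>.2 or st[4]>900: continue
        top=P[:,2]>.040; disc=(P[:,2]<.025)
        print(nm,st,np.round(c,1),'n',top.sum(),'stemtop',np.round(P[top].mean(0),4) if top.any() else '', 'all',np.round(P.mean(0),4),'zrange',np.round(np.percentile(P[:,2],[5,50,95]),3))
E
python3 m1.py
```

```text
top [ 40 104  90  12 786] [ 82.8 111. ] n 3 stemtop [ 0.441  -0.0811  1.3321] all [0.8343 0.5113 0.0191] zrange [0.01  0.014 0.019]
top [266 183  15  15 169] [273.  190.4] n 37 stemtop [ 0.5665 -0.0754  0.1864] all [ 0.5794 -0.0748  0.0533] zrange [0.012 0.017 0.051]
top [289 210  15  15 168] [296.3 217.3] n 33 stemtop [ 0.4948 -0.1421  0.1254] all [ 0.4988 -0.1446  0.0375] zrange [0.012 0.017 0.049]
scene [336 177   9  19  62] [340.  186.4] n 2 stemtop [ 1.2354 -0.2746  0.7726] all [0.4531 0.097  0.0425] zrange [0.015 0.018 0.022]
scene [253 212  14  19 115] [260.5 222.1] n 28 stemtop [ 0.5    -0.147   0.0459] all [ 0.5056 -0.1406  0.022 ] zrange [0.012 0.015 0.047]
scene [289 229  14  20 129] [296.3 239.6] n 34 stemtop [ 0.5844 -0.0758  0.0469] all [ 0.5909 -0.0701  0.0234] zrange [0.012 0.015 0.048]
scene [516 266  21  19 131] [526.1 274. ] n 4 stemtop [0.8699 0.3393 0.0688] all [0.8364 0.4118 0.0126] zrange [0.009 0.011 0.014]
```

```bash
cat > m2.py <<'E'
from h import *
t=load('top0');s=load('scene0')
yy,xx=np.mgrid[0:420,0:560]; uv=np.c_[xx.ravel(),yy.ravel()]
for nm,d in(('top',t),('scene',s)):
    P=(np.array(d['xyz'])+rays(d,uv)*d['depth'].reshape(-1,1)); ok=d['depth'].ravel()>.1
    def sel(x0,x1,y0,y1,z0,z1): return P[ok&(P[:,0]>x0)&(P[:,0]<x1)&(P[:,1]>y0)&(P[:,1]<y1)&(P[:,2]>z0)&(P[:,2]<z1)]
    q=sel(.35,.65,.2,.5,.04,.065); r=cv2.minAreaRect((q[:,:2]*1000).astype(np.float32)); print(nm,'tub rim',len(q),r,'zmed',np.round(np.percentile(q[:,2],[50,90]),4))
    q=sel(.45,.55,.28,.38,-.01,.03); print('tub floor z',np.median(q[:,2]))
    q=sel(.4,.7,-.12,.02,-.01,.012)
    q=sel(.35,.75,-.45,.05,.014,.03); r=cv2.minAreaRect((q[:,:2]*1000).astype(np.float32)); print(nm,'tray',len(q),r)
    q=sel(.6,.8,.1,.25,.03,.13); print('head n',len(q),q.min(0),q.max(0))
    q=sel(.6,.8,.1,.25,.006,.02); r=cv2.minEnclosingCircle((q[:,:2]*1000).astype(np.float32)); print('foot',r,len(q))
    P0=sel(.3,.75,-.36,-.2,.012,.06)
    np.save('/tmp/P_'+nm,P)
    q=sel(.4,.7,-.36,-.2,.028,.06); print('pf top pts',len(q),np.percentile(q[:,2],[10,50,90]))
    # handle black
    hsv=cv2.cvtColor(d['img'],cv2.COLOR_RGB2HSV); m=(hsv[:,:,2].ravel()<45)&ok
    h=P[m&(P[:,0]>.42)&(P[:,0]<.58)&(P[:,1]>-.32)&(P[:,1]<-.2)&(P[:,2]>.022)]; 
    v=np.linalg.svd(h[:,:2]-h[:,:2].mean(0))[2][0]; print('handle',len(h),h.mean(0),'dir',np.degrees(np.arctan2(v[1],v[0])),h.min(0),h.max(0),np.percentile(h[:,2],90))
E
python3 m2.py
```

```text
top tub rim 719 ((475.42431640625, 337.8929443359375), (229.77786254882812, 174.20240783691406), 9.876708030700684) zmed [0.0539 0.0587]
tub floor z 0.006409422788246633
top tray 1244 ((565.158935546875, -155.83766174316406), (453.14599609375, 300.2122802734375), 81.5594253540039)
head n 417 [0.68309267 0.14583592 0.03454016] [0.75824405 0.20824642 0.09912929]
foot ((696.0477294921875, 173.03500366210938), 116.78685760498047) 547
pf top pts 545 [0.03069603 0.03618727 0.0410161 ]
handle 246 [ 0.48384148 -0.25634789  0.03432253] dir 160.64049601894934 [ 0.44402886 -0.28227808  0.02314122] [ 0.52345978 -0.23197443  0.04332214] 0.039371748007509644
scene tub rim 1115 ((475.21173095703125, 336.3572998046875), (233.96336364746094, 177.0386505126953), 9.850119590759277) zmed [0.0499 0.0554]
tub floor z 0.004734169843334746
scene tray 2222 ((565.3526000976562, -156.7793731689453), (456.01617431640625, 305.8940124511719), 81.7249526977539)
head n 688 [0.68616373 0.14375531 0.03154405] [0.75939805 0.20513637 0.09675705]
foot ((704.369384765625, 180.03402709960938), 50.50457763671875) 579
pf top pts 757 [0.03013246 0.03486677 0.03922388]
handle 260 [ 0.4856978  -0.25598513  0.03275412] dir -18.380616741748813 [ 0.44090096 -0.28225601  0.02370837] [ 0.52531887 -0.23355288  0.04020598] 0.03629738842359106
```

```bash
cat >> h.py <<'E'
def go(target,jawdeg=None,q=None):
    """print shift (cm, tool axes) and turn to put TCP at target; jaw (tool y) to world angle jawdeg mod 180"""
    st=read_state(); T=R.from_rotvec(st['ee_rot']).as_matrix(); sh=T.T@(np.array(target)-st['position'])*100
    print('shift cm',np.round(sh,2),'dist mm',round(np.linalg.norm(sh)*10))
    ya=np.degrees(np.arctan2(T[1,1],T[0,1])); print('tool y world deg',round(ya,1),'z axis',np.round(T[:,2],3))
    if jawdeg is not None:
        for k in(-180,0,180):
            dlt=-(jawdeg+k-ya)   # tool z down: +turn -> negative world yaw
            dlt=(dlt+180)%360-180; print('turn rad',round(np.radians(dlt),3),'-> j6 about',np.round(st['joint_positions'][5]+np.radians(dlt),2))
def brief():
    st=read_state(); print('t',round(st['clock'],2),'pos',np.round(st['position'],4),'rv',np.round(st['ee_rot'],3),'F',np.round(st['ft_force'],1),'w',round(st['width'],4),'q',np.round(st['joint_positions'],3))
E
python3 -c "
from h import *
go([.583,-.077,.2],0); go([.5,-.146,.2],0)"
```

```text
shift cm [ 53.2  -32.41   0.54] dist mm 623
tool y world deg -72.3 z axis [-0.     0.001 -1.   ]
turn rad 1.88 -> j6 about 1.76
turn rad -1.262 -> j6 about -1.38
turn rad 1.88 -> j6 about 1.76
shift cm [ 43.19 -28.35   0.53] dist mm 517
tool y world deg -72.3 z axis [-0.     0.001 -1.   ]
turn rad 1.88 -> j6 about 1.76
turn rad -1.262 -> j6 about -1.38
turn rad 1.88 -> j6 about 1.76
```

```bash
python3 -c "
from h import *
go([.48,-.15,.22])"; python3 -m handwheel "4.5 -2.5 0 0 90; 8.5 -5.5 -0.5 0 100; 12.5 -8 -1 0 110; 16.5 -11 -1.5 0 120; 21 -14 -1.5 0 130; 25 -16.5 -1.5 0 133; 29 -19.5 -1.5 0 133; 33 -22 -1.5 0 133; 37 -24.5 -1.5 0 133; 41 -27 -1.5 0 133; 41 -27 -1.5 0 133; 41 -27 -1.5 0 133" 30
```

```text
shift cm [ 41.17 -28.58  -1.47] dist mm 501
tool y world deg -72.3 z axis [-0.     0.001 -1.   ]
clock: 1.35
position: [0.4832, -0.1648, 0.2198]
ee_rot: [-3.102, -0.487, 0.002]
ft_force: [-0.0, 0.5, -0.4]
width: 0.045
```

```bash
python3 -c "
from h import *
d=save('wrist','w1')
for z in(.047,.015):
  for c in([.583,-.077],[.499,-.146]): print(proj(d,[*c,z]))
"
```

```text
[[229.44375136  81.74446328]]
[[269.4698937  180.47561156]]
[[233.96541271  86.61537776]]
[[270.45896203 177.03733786]]
```

View pics/w1.png

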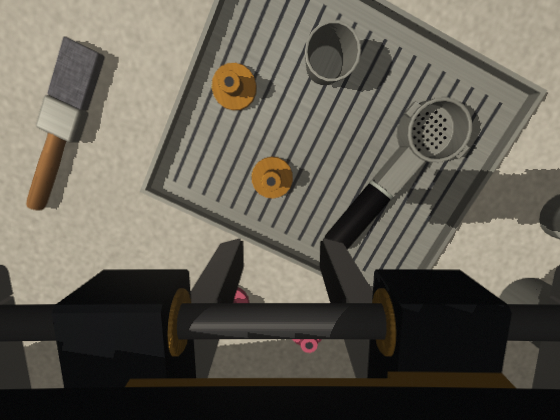

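```bash
cat > m3.py <<'E'
from h import *
d=load('w1'); s=load('scene0')
hsv=cv2.cvtColor(d['img'],cv2.COLOR_RGB2HSV); m=cv2.inRange(hsv,(10,120,60),(24,255,255)); m[260:]=0
cs,_=cv2.findContours(m,cv2.RETR_EXTERNAL,cv2.CHAIN_APPROX_NONE)
for c in cs:
    if cv2.contourArea(c)<200: continue
    P=onplane(d,c.reshape(-1,2),.015)[:,:2]*1000
    e=cv2.fitEllipse(P.astype(np.float32)); print('disc',e, 'rect',cv2.boundingRect(c))
yy,xx=np.mgrid[0:420,0:560]; uv=np.c_[xx.ravel(),yy.ravel()]
P=(np.array(d['xyz'])+rays(d,uv)*d['depth'].reshape(-1,1)).reshape(420,560,3)
for b in((205,55,260,115),(245,150,300,205)):
    x0,y0,x1,y1=b; q=P[y0:y1,x0:x1].reshape(-1,3); k=q[(q[:,2]>.043)&(q[:,2]<.055)]; print('stem top',len(k),k.mean(0),cv2.minEnclosingCircle((k[:,:2]*1000).astype(np.float32)))
    k=q[(q[:,2]>.011)&(q[:,2]<.02)]; print(' disc z',np.median(k[:,2]),'floor',np.median(q[q[:,2]<.01][:,2]))
# portafilter
q=P[60:260,320:490].reshape(-1,3); k=q[(q[:,2]>.036)&(q[:,2]<.05)&(q[:,0]>.55)]; print('ring rim',len(k),cv2.minEnclosingCircle((k[:,:2]*1000).astype(np.float32)),np.median(k[:,2]))
m=(hsv[:,:,2]<40)&(P[:,:,2]>.022)&(P[:,:,2]<.06); m[:, :320]=0; m[262:]=0
k=P[m]; k=k[k[:,2]>.033]; v=np.linalg.svd(k[:,:2]-k[:,:2].mean(0))[2][0]; print('handle crest',len(k),k.mean(0),np.degrees(np.arctan2(v[1],v[0])))
k=P[(P[:,:,2]>.028)&(P[:,:,2]<.06)]
E
python3 m3.py; python3 -c "
from h import *
show('w1','w1c',(320,70,500,260),3.1)"
```

```text
disc ((499.0671081542969, -147.59799194335938), (48.217708587646484, 48.6536750793457), 111.48103332519531) rect (251, 157, 42, 41)
disc ((422.2597351074219, 110.10845947265625), (17.522680282592773, 120.69159698486328), 81.51038360595703) rect (27, 134, 35, 76)
disc ((583.0457153320312, -76.61453247070312), (48.30867004394531, 49.20327377319336), 150.71263122558594) rect (212, 63, 44, 47)
stem top 390 [ 0.5829342  -0.0768027   0.04746982] ((582.9019775390625, -76.65641784667969), 11.053535461425781)
 disc z 0.015453311820217586 floor 0.005579096665639965
stem top 297 [ 0.49901939 -0.1477949   0.04778807] ((498.706298828125, -147.73643493652344), 10.871309280395508)
 disc z 0.015694493267058435 floor 0.005733906497416091
ring rim 1607 ((605.8421020507812, -253.89816284179688), 89.65089416503906) 0.03964166448577855
handle crest 1226 [ 0.49708956 -0.2550325   0.03648303] -155.62354007770173
```

View pics/w1c.png

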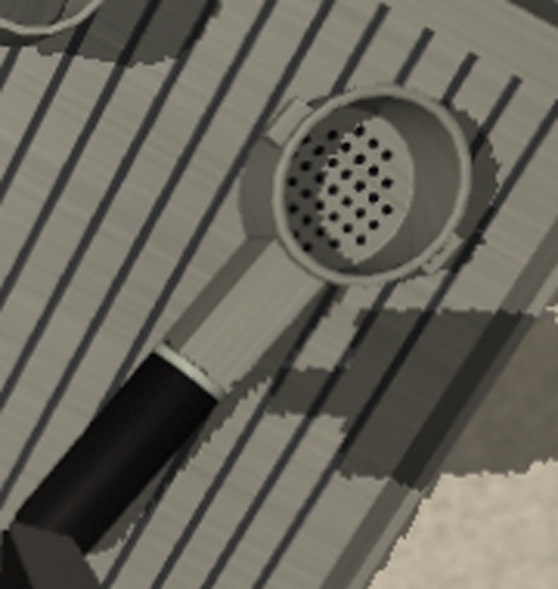

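```bash
python3 -c "
from h import *
brief();go([.499,-.1477,.019])"
```

```text
t 1.4 pos [ 0.4826 -0.1658  0.2199] rv [-3.103e+00 -4.840e-01  2.000e-03] F [ 0.1 -0.2  0.8] w 0.0448 q [-0.467  0.171  1.61   0.     1.362  0.794]
shift cm [ 2.13 -1.19 20.09] dist mm 202
tool y world deg -72.3 z axis [-0.002  0.001 -1.   ]
```

```bash
python3 -m handwheel "2.1 -1.2 4 0 133; 2.1 -1.2 8 0 133; 2.1 -1.2 12 0 133; 2.1 -1.2 15 0 133; 2.1 -1.2 17.5 0 133; 2.1 -1.2 19 0 133; 2.1 -1.2 20 0 133; 2.1 -1.2 20 0 133; 2.1 -1.2 20 0 133" 30; python3 -c "
from h import *
brief();go([.499,-.1477,.019])"
```

```text
clock: 2.3
position: [0.4988, -0.1487, 0.0204]
ee_rot: [-3.104, -0.482, 0.001]
ft_force: [0.5, -0.1, 0.6]
width: 0.0449
t 2.3 pos [ 0.4988 -0.1487  0.0204] rv [-3.104e+00 -4.820e-01  1.000e-03] F [ 0.5 -0.1  0.6] w 0.0449 q [-0.424  0.371  1.884  0.     0.888  0.839]
shift cm [ 0.05 -0.09  0.14] dist mm 2
tool y world deg -72.3 z axis [-0.001  0.    -1.   ]
```

```bash
python3 -m handwheel "0 -0.1 0.1 0 200; 0 -0.1 0.1 0 230; 0 -0.1 0.1 0 230; 0 -0.1 0.1 0 230; 0 -0.1 0.1 0 230; 0 -0.1 0.1 0 230; 0 -0.1 -1 0 230; 0 -0.1 -3 0 230; 0 -0.1 -6 0 230; 0 -0.1 -10 0 230; 0 -0.1 -13 0 230; 0 -0.1 -13 0 230" 30; python3 -c "
from h import *
brief()
a=np.radians(9.87);c=np.array([.4753,.337]);u=np.array([np.cos(a),np.sin(a)])
for k in(-.052,.052): p=c+k*u; print(p); go([*p,.15])"
```

```text
clock: 3.5
position: [0.5014, -0.1491, 0.1547]
ee_rot: [3.1, 0.482, 0.011]
ft_force: [1.1, -0.3, -3.4]
width: 0.0211
t 3.5 pos [ 0.5014 -0.1491  0.1547] rv [3.1   0.482 0.011] F [ 1.1 -0.3 -3.4] w 0.0211 q [-0.422  0.228  1.703 -0.     1.202  0.84 ]
[0.42406964 0.32808651]
shift cm [  7.11 -47.82   0.25] dist mm 483
tool y world deg -72.3 z axis [ 0.008 -0.003 -1.   ]
[0.52653036 0.34591349]
shift cm [ 17.42 -46.41   0.32] dist mm 496
tool y world deg -72.3 z axis [ 0.008 -0.003 -1.   ]
```

```bash
python3 -m handwheel "1.5 -4.5 0.3 0 230; 3.5 -9 0.3 0 230; 5 -13.5 0.3 0 230; 6.5 -18 0.3 0 230; 8.5 -22.5 0.3 0 230; 10 -27 0.3 0 230; 12 -31.5 0.3 0 230; 13.5 -36 0.3 0 230; 15 -40.5 0.3 0 230; 17.4 -45 0.3 0 230; 17.4 -46.4 0.3 0 230; 17.4 -46.4 0.3 0 230" 30; python3 -c "
from h import *
brief();go([.5265,.346,.0195])"
```

```text
clock: 4.7
position: [0.5245, 0.3474, 0.1477]
ee_rot: [3.098, 0.487, 0.004]
ft_force: [-0.6, -0.3, -2.5]
width: 0.0214
t 4.7 pos [0.5245 0.3474 0.1477] rv [3.098 0.487 0.004] F [-0.6 -0.3 -2.5] w 0.0214 q [ 0.478  0.391  1.476 -0.006  1.273  1.739]
shift cm [ 0.12  0.12 12.82] dist mm 128
tool y world deg -72.1 z axis [ 0.004 -0.005 -1.   ]
```

```bash
python3 -c "
from h import *
d=save('wrist','w2')
a=np.radians(9.87);c=np.array([.4753,.337]);u=np.array([np.cos(a),np.sin(a)]);v=np.array([-u[1],u[0]])
im=d['img'][:,:,::-1].copy()
for z,col in((.055,(0,255,0)),):
  p=[[*(c+i*.115*u+j*.085*v),z] for i,j in((-1,-1),(1,-1),(1,1),(-1,1))]
  cv2.polylines(im,[proj(d,p).astype(int)],True,col,1)
for k in(-.052,.052): cv2.circle(im,tuple(int(x) for x in proj(d,[*(c+k*u),.005])[0]),4,(0,0,255),1)
cv2.imwrite('pics/w2b.png',im)"
```

```text
(no output)
```

View pics/w2b.png

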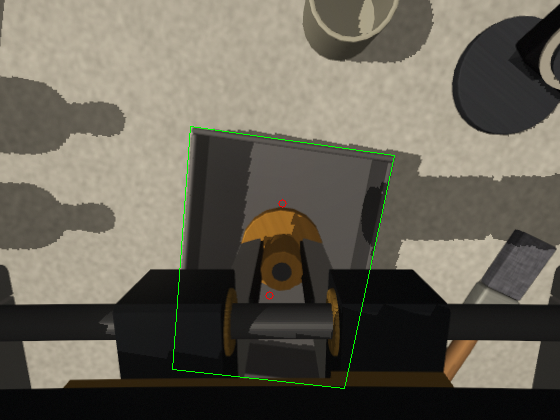

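```bash
python3 -m handwheel "0.1 0.1 4 0 230; 0.1 0.1 8 0 230; 0.1 0.1 10.5 0 230; 0.1 0.1 11.5 0 230; 0.1 0.1 12 0 230; 0.1 0.1 12.3 0 230; 0.1 0.1 12.5 0 230; 0.1 0.1 12.6 0 230; 0.1 0.1 12.6 0 230" 30; python3 -c "
from h import *
brief()"
```

```text
clock: 5.65
position: [0.527, 0.3443, 0.0228]
ee_rot: [3.097, 0.485, 0.007]
ft_force: [-0.6, 0.0, -3.0]
width: 0.0213
t 5.65 pos [0.527  0.3443 0.0228] rv [3.097 0.485 0.007] F [-0.6  0.  -3. ] w 0.0213 q [ 0.473  0.5    1.636 -0.009  1.004  1.738]
```

```bash
python3 -m handwheel "0 0 0.1 0 230; 0 0 0.2 0 230; 0 0 0.25 0 230; 0 0 0.3 0 230; 0 0 0.3 0 230" 30; python3 -c "
from h import *
brief()"
```

```text
clock: 6.15
position: [0.527, 0.3444, 0.0202]
ee_rot: [3.097, 0.485, 0.007]
ft_force: [-0.8, -0.3, -0.7]
width: 0.0216
t 6.15 pos [0.527  0.3444 0.0202] rv [3.097 0.485 0.007] F [-0.8 -0.3 -0.7] w 0.0216 q [ 0.473  0.502  1.639 -0.009  0.998  1.738]
```

Weight is off the gripper: contact with the tub floor. Release and rise, then back to A.

```bash
python3 -m handwheel "0 0 0.35 0 200; 0 0 0.35 0 133; 0 0 0.3 0 133; 0 0 0.3 0 133; 0 0 0 0 133; 0 0 -3 0 133; 0 0 -7 0 133; 0 0 -11 0 133; 0 0 -15 0 133; 0 0 -15 0 133" 30; python3 -c "
from h import *
brief();d=save('wrist','w3'); go([.583,-.077,.16])"
```

```text
clock: 7.15
position: [0.5297, 0.3471, 0.1767]
ee_rot: [3.101, 0.486, 0.026]
ft_force: [0.6, 0.1, -0.1]
width: 0.0449
t 7.15 pos [0.5297 0.3471 0.1767] rv [3.101 0.486 0.026] F [ 0.6  0.1 -0.1] w 0.0449 q [ 0.475  0.371  1.434 -0.008  1.322  1.737]
shift cm [-7.73 41.97  1.52] dist mm 427
tool y world deg -72.2 z axis [ 0.012 -0.002 -1.   ]
```

View pics/w3.png

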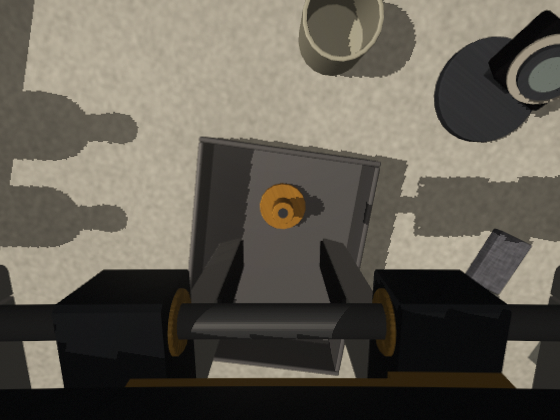

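```bash
python3 -m handwheel "-1 4.5 0 0 133; -2 9 0 0 133; -2.5 13.5 0 0 133; -3.3 18 0 0 133; -4 22.5 0 0 133; -5 27 0 0 133; -6 31.5 0 0 133; -6.5 36 0 0 133; -7.3 40 0 0 133; -7.7 42 1 0 133; -7.7 42 1.5 0 133; -7.7 42 1.5 0 133" 30; python3 -c "
from h import *
brief();go([.583,-.077,.0195])"
```

```text
clock: 8.4
position: [0.5818, -0.0768, 0.1578]
ee_rot: [3.103, 0.484, 0.011]
ft_force: [-0.0, -0.3, -0.5]
width: 0.045
t 8.4 pos [ 0.5818 -0.0768  0.1578] rv [3.103 0.484 0.011] F [-0.  -0.3 -0.5] w 0.045 q [-2.510e-01  3.190e-01  1.563e+00  1.000e-03  1.253e+00  1.010e+00]
shift cm [ 0.02  0.03 13.83] dist mm 138
tool y world deg -72.3 z axis [ 0.007 -0.    -1.   ]
```

```bash
python3 -m handwheel "0 0 4 0 133; 0 0 8 0 133; 0 0 11 0 133; 0 0 13 0 133; 0 0 13.7 0 133; 0 0 13.8 0 133; 0 0 13.8 0 133; 0 0 13.8 0 133" 30; python3 -c "
from h import *
brief();go([.583,-.077,.0195])"
```

```text
clock: 9.2
position: [0.5838, -0.0767, 0.0213]
ee_rot: [3.102, 0.485, 0.015]
ft_force: [0.7, -0.0, -0.2]
width: 0.0451
t 9.2 pos [ 0.5838 -0.0767  0.0213] rv [3.102 0.485 0.015] F [ 0.7 -0.  -0.2] w 0.0451 q [-0.25   0.447  1.74   0.002  0.944  1.01 ]
shift cm [-0.09  0.01  0.17] dist mm 2
tool y world deg -72.2 z axis [ 0.01  -0.001 -1.   ]
```

```bash
python3 -m handwheel "-0.1 0 0.1 0 200; -0.1 0 0.1 0 230; -0.1 0 0.1 0 230; -0.1 0 0.1 0 230; -0.1 0 0.1 0 230; -0.1 0 -1 0 230; -0.1 0 -3 0 230; -0.1 0 -7 0 230; -0.1 0 -11 0 230; -0.1 0 -13 0 230; -0.1 0 -13 0 230" 30; python3 -c "
from h import *
brief();go([.424,.328,.16])"
```

```text
clock: 10.3
position: [0.5839, -0.0775, 0.155]
ee_rot: [3.098, 0.484, 0.025]
ft_force: [0.7, -0.3, -2.9]
width: 0.0212
t 10.3 pos [ 0.5839 -0.0775  0.155 ] rv [3.098 0.484 0.025] F [ 0.7 -0.3 -2.9] w 0.0212 q [-2.510e-01  3.190e-01  1.571e+00  1.000e-03  1.235e+00  1.009e+00]
shift cm [ -2.83 -43.49  -0.89] dist mm 436
tool y world deg -72.2 z axis [ 0.017 -0.003 -1.   ]
```

```bash
python3 -m handwheel "-0.3 -4.5 -0.5 0 230; -0.6 -9 -0.9 0 230; -0.9 -13.5 -0.9 0 230; -1.2 -18 -0.9 0 230; -1.5 -22.5 -0.9 0 230; -1.8 -27 -0.9 0 230; -2.1 -31.5 -0.9 0 230; -2.4 -36 -0.9 0 230; -2.8 -40 -0.9 0 230; -2.8 -43.5 -0.9 0 230; -2.8 -43.5 -0.9 0 230; -2.8 -43.5 -0.9 0 230" 30; python3 -c "
from h import *
brief();go([.424,.328,.0205])"
```

```text
clock: 11.5
position: [0.423, 0.3279, 0.1584]
ee_rot: [3.096, 0.487, 0.021]
ft_force: [-0.4, -1.0, -1.9]
width: 0.0213
t 11.5 pos [0.423  0.3279 0.1584] rv [3.096 0.487 0.021] F [-0.4 -1.  -1.9] w 0.0213 q [ 0.538  0.243  1.672 -0.013  1.216  1.801]
shift cm [-0.07 -0.11 13.79] dist mm 138
tool y world deg -72.1 z axis [ 0.014 -0.005 -1.   ]
```

```bash
python3 -m handwheel "-0.1 -0.1 4 0 230; -0.1 -0.1 8 0 230; -0.1 -0.1 11 0 230; -0.1 -0.1 12.5 0 230; -0.1 -0.1 13.2 0 230; -0.1 -0.1 13.5 0 230; -0.1 -0.1 13.6 0 230; -0.1 -0.1 13.7 0 230; -0.1 -0.1 13.7 0 230" 30; python3 -c "
from h import *
brief()"
```

```text
clock: 12.4
position: [0.4243, 0.328, 0.0222]
ee_rot: [3.096, 0.487, 0.023]
ft_force: [0.6, -0.4, -2.5]
width: 0.0217
t 12.4 pos [0.4243 0.328  0.0222] rv [3.096 0.487 0.023] F [ 0.6 -0.4 -2.5] w 0.0217 q [ 0.537  0.383  1.857 -0.015  0.891  1.805]
```

```bash
python3 -m handwheel "0 0 0.1 0 230; 0 0 0.2 0 230; 0 0 0.25 0 230; 0 0 0.3 0 230; 0 0 0.3 0 230" 30; python3 -c "
from h import *
brief()"
```

```text
clock: 12.9
position: [0.4249, 0.3283, 0.0207]
ee_rot: [3.097, 0.488, 0.026]
ft_force: [-1.2, -1.7, 8.2]
width: 0.0213
t 12.9 pos [0.4249 0.3283 0.0207] rv [3.097 0.488 0.026] F [-1.2 -1.7  8.2] w 0.0213 q [ 0.537  0.385  1.859 -0.016  0.886  1.805]
```

Down, light contact (8 N). Release and rise.

```bash
python3 -m handwheel "0 0 0 0 200; 0 0 0 0 133; 0 0 0 0 133; 0 0 0 0 133; 0 0 -3 0 133; 0 0 -7 0 133; 0 0 -11 0 133; 0 0 -15 0 133; 0 0 -18 0 133; 0 0 -18 0 133" 30; python3 -c "
from h import *
brief();d=save('wrist','w4');save('scene','s4')"
```

```text
clock: 13.9
position: [0.4244, 0.3306, 0.2054]
ee_rot: [3.1, 0.488, 0.04]
ft_force: [0.0, 0.5, 0.0]
width: 0.0449
t 13.9 pos [0.4244 0.3306 0.2054] rv [3.1   0.488 0.04 ] F [0.  0.5 0. ] w 0.0449 q [ 0.541  0.208  1.599 -0.013  1.312  1.803]
```

View pics/w4.png

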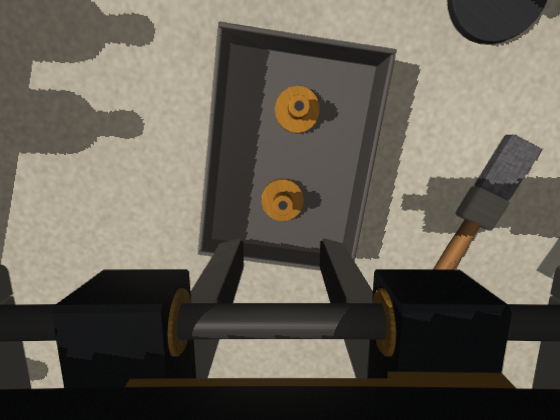

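View pics/s4.png

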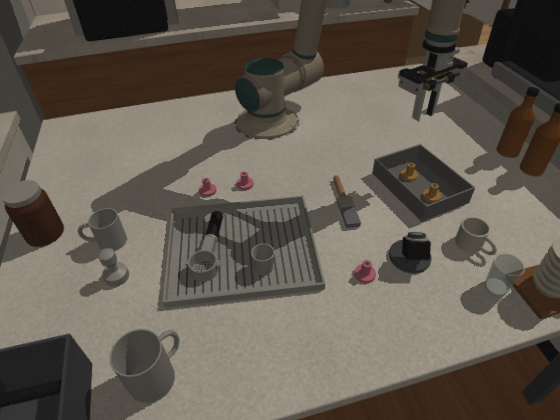

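```bash
python3 -c "
from h import *
go([.59,.14,.235])"
```

```text
shift cm [10.25 23.19 -3.06] dist mm 255
tool y world deg -72.1 z axis [ 0.018 -0.004 -1.   ]
```

```bash
python3 -m handwheel "2 4.5 -3 0 90; 4 9 -3 0 40; 6 13.5 -3 0 20; 8 18 -3 0 20; 10.2 23 -3 0 20; 10.2 23 -3 0 20; 10.2 23 -3 0 20; 10.2 23 -3 0 20" 30; python3 -c "
from h import *
brief();d=save('wrist','w5'); show('w5','w5c',(140,0,560,260),1.9)"
```

```text
clock: 14.8
position: [0.5875, 0.1423, 0.2327]
ee_rot: [3.098, 0.488, 0.021]
ft_force: [-0.6, 0.1, 0.9]
width: 0.0866
t 14.8 pos [0.5875 0.1423 0.2327] rv [3.098 0.488 0.021] F [-0.6  0.1  0.9] w 0.0866 q [ 0.126  0.3    1.403 -0.005  1.425  1.384]
```

View pics/w5.png

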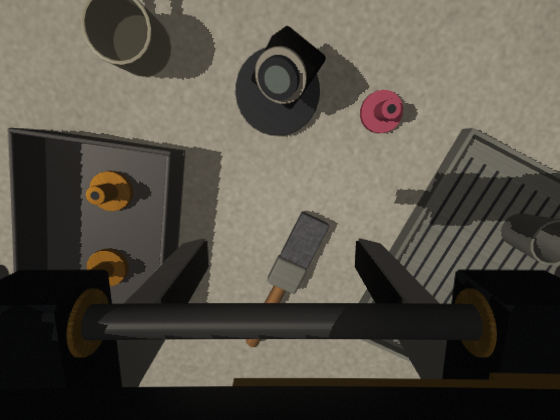

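```bash
show(){ :; }
cat > m5.py <<'E'
from h import *
for nm,box in(('w5',(235,20,330,135)),('w3',(480,0,560,110)),('top0',(172,128,206,168)),('scene0',(390,225,435,270))):
    d=load(nm); x0,y0,x1,y1=box
    yy,xx=np.mgrid[y0:y1,x0:x1]; uv=np.c_[xx.ravel(),yy.ravel()]
    P=np.array(d['xyz'])+rays(d,uv)*d['depth'][y0:y1,x0:x1].reshape(-1,1)
    img=d['img'][y0:y1,x0:x1]; hsv=cv2.cvtColor(img,cv2.COLOR_RGB2HSV).reshape(-1,3)
    hi=(P[:,2]>.055)&(P[:,2]<.12); ring=hi&(hsv[:,2]>110)
    print(nm,'ring',ring.sum(),'hi',hi.sum())
    if ring.sum()<30: continue
    q=P[ring]; 
    for _ in range(3):
        c=q.mean(0); n=np.linalg.svd(q-c)[2][2]; n*=np.sign(n[2]); r=(q-c)@n; q=q[abs(r)<max(2*r.std(),.0008)]
    print(' ring c',np.round(c,4),'n',np.round(n,3),'elev',np.degrees(np.arcsin(n[2])),'az',np.degrees(np.arctan2(n[1],n[0])),'rms',r.std())
    m=ring.reshape(img.shape[:2]).astype(np.uint8); cs,_=cv2.findContours(m,cv2.RETR_EXTERNAL,cv2.CHAIN_APPROX_NONE); k=max(cs,key=cv2.contourArea)
    e=cv2.fitEllipse(k); print(' ellipse',np.array(e[0])+[x0,y0],e[1],e[2],'-> on z=.085',onplane(d,np.array(e[0])+[x0,y0],.085))
    if nm in('w5',):
        show(nm,'lens',box,6)
    # dark face of head
E
python3 m5.py
```

```text
w5 ring 487 hi 3618
 ring c [0.7174 0.184  0.0852] n [-0.553  0.177  0.814] elev 54.51306824139063 az 162.2591052776327 rms 0.0005448604233699433
 ellipse [280.03793335  77.46308136] (46.599754333496094, 57.36787033081055) 164.42723083496094 -> on z=.085 [[0.70552574 0.1803596  0.085     ]]
w3 ring 1350 hi 4380
 ring c [0.7049 0.1927 0.0792] n [-0.503  0.523  0.688] elev 43.49864369584314 az 133.91523741410955 rms 0.0023822867734419185
 ellipse [543.58794403  70.5686264 ] (54.027503967285156, 75.7650375366211) 50.78190231323242 -> on z=.085 [[0.70425527 0.18799119 0.085     ]]
top0 ring 112 hi 400
 ring c [0.7116 0.1823 0.0878] n [-0.247  0.163  0.955] elev 72.76854092022576 az 146.5379038649911 rms 0.00331890201911298
 ellipse [184.47096825 147.65812683] (6.7933878898620605, 8.020685195922852) 129.79580688476562 -> on z=.085 [[0.70427669 0.18448117 0.085     ]]
scene0 ring 13 hi 639
```

View pics/lens.png

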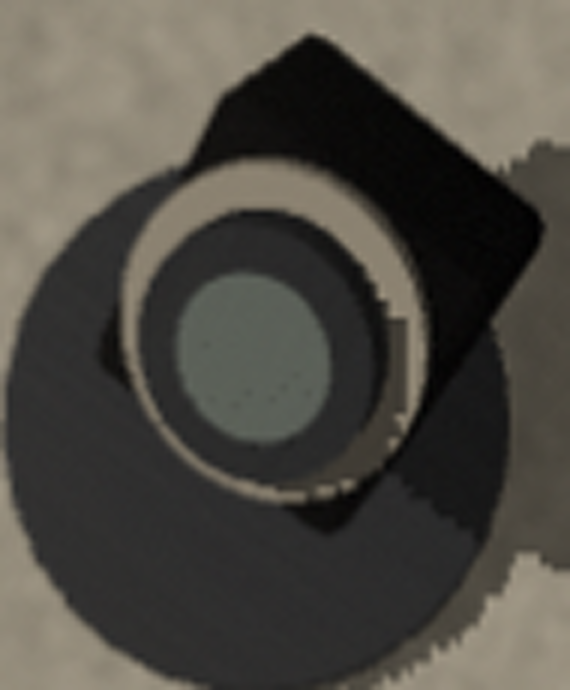

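```bash
cat > m6.py <<'E'
from h import *
d=load('w5'); x0,y0,x1,y1=235,20,330,135
yy,xx=np.mgrid[y0:y1,x0:x1]; uv=np.c_[xx.ravel(),yy.ravel()]
P=np.array(d['xyz'])+rays(d,uv)*d['depth'][y0:y1,x0:x1].reshape(-1,1)
px=lambda a,b:(x0+a/6-.4,y0+b/6-.4)
for z in(.09,.1):
    a,b=onplane(d,[px(316,40),px(536,222)],z); e=b-a; print('top edge dir',np.degrees(np.arctan2(e[1],e[0])),'len',np.linalg.norm(e), 'so az',np.degrees(np.arctan2(e[1],e[0]))+90,a,b)
print('corner depth pts',bydepth(d,[px(316,60),px(520,222),px(330,520),px(110,350)]))
# glass
hsv=cv2.cvtColor(d['img'],cv2.COLOR_RGB2HSV)
m=np.zeros((420,560),np.uint8); cv2.circle(m,(277,79),15,255,-1)
g=((d['img'].min(2)>62)&(m>0)).astype(np.uint8); cs,_=cv2.findContours(g,cv2.RETR_EXTERNAL,cv2.CHAIN_APPROX_NONE);k=max(cs,key=cv2.contourArea)
e=cv2.fitEllipse(k); print('glass',e); ys,xs=np.nonzero(g); q=bydepth(d,np.c_[xs,ys]); q=q[(q[:,2]>.07)&(q[:,2]<.11)]
c=q.mean(0); n=np.linalg.svd(q-c)[2][2]; n*=np.sign(n[2]); print(len(q),'glass c',c,'n',n,'elev',np.degrees(np.arcsin(n[2])),'az',np.degrees(np.arctan2(n[1],n[0])),((q-c)@n).std())
print('glass ray z=.085',onplane(d,e[0],.085))
s=d['img'].astype(int)
f=P[(P[:,2]>.009)&(P[:,2]<.016)]; print('foot',cv2.minEnclosingCircle((f[:,:2]*1000).astype(np.float32)))
# ransac-like plane over all head-front pts: ring incl. shaded, dist from glass plane
from itertools import product
h=P[(P[:,2]>.05)&(P[:,2]<.13)]
best=None
for az,el in product(np.arange(140,190,1),(55,)):
    n=np.array([np.cos(np.radians(az))*np.cos(np.radians(el)),np.sin(np.radians(az))*np.cos(np.radians(el)),np.sin(np.radians(el))])
    r=(q-c)@n; print(az,round(r.std()*1e3,3),end='; ')
E
python3 m6.py
```

```text
top edge dir -108.4953045326989 len 0.04223419551056577 so az -18.495304532698896 [0.74750849 0.18698755 0.09      ] [0.73411067 0.14693477 0.09      ]
top edge dir -108.49530453269901 len 0.04092799151509276 so az -18.49530453269901 [0.74442589 0.18624761 0.1       ] [0.73144243 0.14743356 0.1       ]
corner depth pts [[0.75221603 0.1878773  0.06579182]
 [0.73968407 0.14826318 0.06608114]
 [0.68591476 0.1636132  0.06425875]
 [0.70061662 0.20767975 0.06204571]]
glass ((276.6714782714844, 79.19630432128906), (24.17339324951172, 28.385957717895508), 154.4868621826172)
573 glass c [0.7028359  0.18289458 0.08580306] n [-0.55737955  0.17877151  0.81078282] elev 54.17248578198696 az 162.217100649925 0.0007111334244529212
glass ray z=.085 [[0.70307872 0.18294353 0.085     ]]
foot ((701.928955078125, 183.08433532714844), 50.347145080566406)
140 1.607; 141 1.551; 142 1.495; 143 1.439; 144 1.384; 145 1.33; 146 1.277; 147 1.224; 148 1.172; 149 1.122; 150 1.073; 151 1.026; 152 0.98; 153 0.937; 154 0.896; 155 0.859; 156 0.825; 157 0.795; 158 0.769; 159 0.748; 160 0.732; 161 0.722; 162 0.718; 163 0.719; 164 0.727; 165 0.74; 166 0.759; 167 0.783; 168 0.811; 169 0.844; 170 0.88; 171 0.919; 172 0.962; 173 1.006; 174 1.053; 175 1.101; 176 1.151; 177 1.202; 178 1.254; 179 1.308; 180 1.362; 181 1.416; 182 1.472; 183 1.528; 184 1.584; 185 1.641; 186 1.697; 187 1.755; 188 1.812; 189 1.869;
```

```bash
python3 -c "
from h import *
go([.50,-.27,.23],70)"
```

```text
shift cm [-21.05  36.57   0.32] dist mm 422
tool y world deg -72.0 z axis [ 0.015 -0.003 -1.   ]
turn rad 0.663 -> j6 about 2.05
turn rad -2.479 -> j6 about -1.09
turn rad 0.663 -> j6 about 2.05
```

```bash
python3 -m handwheel "-2 4 0 0.06 20; -4.5 8 0 0.12 20; -7 12 0 0.2 20; -9 16 0 0.28 20; -11.5 20 0 0.36 20; -14 24 0 0.44 20; -16 28 0 0.52 20; -18.5 32 0 0.6 20; -21 36.5 0 0.66 20; -21 36.5 0 0.66 20; -21 36.5 0 0.66 20; -21 36.5 0 0.66 20" 30; python3 -c "
from h import *
brief();d=save('wrist','w6')"
```

```text
clock: 16.05
position: [0.5004, -0.2669, 0.2333]
ee_rot: [-3.094, 0.537, -0.024]
ft_force: [1.1, 0.1, 0.9]
width: 0.0869
t 16.05 pos [ 0.5004 -0.2669  0.2333] rv [-3.094  0.537 -0.024] F [1.1 0.1 0.9] w 0.0869 q [-0.618  0.242  1.484  0.007  1.403  1.296]
```

View pics/w6.png

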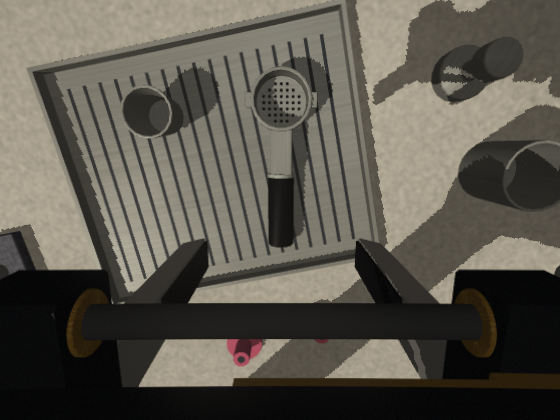

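```bash
cat > m7.py <<'E'
from h import *
d=load('w6')
yy,xx=np.mgrid[0:420,0:560]; uv=np.c_[xx.ravel(),yy.ravel()]
P=(np.array(d['xyz'])+rays(d,uv)*d['depth'].reshape(-1,1)).reshape(420,560,3)
roi=np.zeros((420,560),bool); roi[60:252,235:325]=True
z=P[:,:,2]
rim=roi&(z>.0375)&(z<.046)&(yy<140); q=P[rim]; (c,r)=cv2.minEnclosingCircle((q[:,:2]*1000).astype(np.float32)); print('rim',rim.sum(),c,r,'z',np.median(q[:,2]))
# algebraic circle fit through rim pts
A=np.c_[2*q[:,:2],np.ones(len(q))]; s=np.linalg.lstsq(A,(q[:,:2]**2).sum(1),rcond=None)[0]; print('circle fit',s[:2],np.sqrt(s[2]+s[0]**2+s[1]**2))
# holes
g=cv2.cvtColor(d['img'],cv2.COLOR_RGB2GRAY); 
# handle: black, midline per row
mid=[]
for y in range(182,240,4):
    row=[x for x in range(250,312) if roi[y,x] and d['img'][y,x].max()<38 and z[y,x]>.018 and z[y,x]<.06]
    a,b=min(row),max(row); pa,pb=P[y,a],P[y,b]; 
    m=onplane(d,[(a+b)/2,y],.030)[0]; mid.append(m[:2])
mid=np.array(mid); v=np.linalg.svd(mid-mid.mean(0))[2][0]; v*=np.sign(v[0]); print('handle mid',mid.mean(0),'az',np.degrees(np.arctan2(v[1],v[0])),'first/last',mid[0],mid[-1])
top=roi&(yy>180)&(z>.033)&(z<.05); k=P[top]; v2=np.linalg.svd(k[:,:2]-k[:,:2].mean(0))[2][0]; v2*=np.sign(v2[0]); print('crest',top.sum(),k.mean(0),np.degrees(np.arctan2(v2[1],v2[0])),np.percentile(k[:,2],95))
root=roi&(yy>136)&(yy<172)&(z>.03)&(z<.045); k=P[root]; print('root top',root.sum(),k.mean(0),np.median(k[:,2])); 
rr=P[:,:,:2][root]; v3=np.linalg.svd(rr-rr.mean(0))[2][0]; v3*=np.sign(v3[0]); w=(rr-rr.mean(0))@np.array([-v3[1],v3[0]]); l=(rr-rr.mean(0))@v3; print(' width',np.ptp(np.percentile(w,[1,99])),'len',np.ptp(l),'az',np.degrees(np.arctan2(v3[1],v3[0])))
for nm,p in(('rimc->handle',np.array(c)/1000),):
    e=p-mid.mean(0); print('az line',np.degrees(np.arctan2(e[1],e[0])),np.linalg.norm(e))
c=s[:2]
E
python3 m7.py
```

```text
rim 842 (602.2351684570312, -301.9512023925781) 40.29318618774414 z 0.04112757329710162
circle fit [ 0.60425055 -0.30312694] 0.03245294249567955
handle mid [ 0.48566822 -0.26042959] az -19.603737196794373 first/last [ 0.51822342 -0.27175568] [ 0.4523704  -0.24871765]
crest 1196 [ 0.48265393 -0.2592486   0.03605679] -19.69850157519371 0.03807961980641346
root top 785 [ 0.54941996 -0.28336403  0.03659969] 0.03664755026143196
 width 0.025439344374381063 len 0.03951093013623489 az -21.852989120296883
az line -19.60610218574667 0.12374125422754466
```

```bash
python3 -c "
from h import *
go([.550,-.2836,.09],70.3);go([.550,-.2836,.009],70.3)"
```

```text
shift cm [ 5.01 -0.03 14.41] dist mm 153
tool y world deg -109.7 z axis [ 0.015 -0.002 -1.   ]
turn rad 0.0 -> j6 about 1.3
turn rad -3.141 -> j6 about -1.85
turn rad 0.0 -> j6 about 1.3
shift cm [ 4.890e+00 -1.000e-02  2.251e+01] dist mm 230
tool y world deg -109.7 z axis [ 0.015 -0.002 -1.   ]
turn rad 0.0 -> j6 about 1.3
turn rad -3.141 -> j6 about -1.85
turn rad 0.0 -> j6 about 1.3
```

```bash
python3 -m handwheel "3 0 4 0 92; 5 0 8 0 92; 5 0 12 0 92; 5 0 15 0 92; 5 0 18 0 92; 5 0 20 0 92; 5 0 21.5 0 92; 5 0 22 0 92; 5 0 22 0 92" 50; python3 -c "
from h import *
brief();go([.550,-.2836,.008],70.3)"
```

```text
clock: 17.0
position: [0.5511, -0.2823, 0.0137]
ee_rot: [-3.095, 0.533, -0.022]
ft_force: [-0.8, 0.6, 0.9]
width: 0.0603
t 17.0 pos [ 0.5511 -0.2823  0.0137] rv [-3.095  0.533 -0.022] F [-0.8  0.6  0.9] w 0.0603 q [-0.59   0.491  1.681  0.008  0.957  1.317]
shift cm [-0.07  0.16  0.57] dist mm 6
tool y world deg -109.6 z axis [ 0.014 -0.001 -1.   ]
turn rad 0.002 -> j6 about 1.32
turn rad -3.139 -> j6 about -1.82
turn rad 0.002 -> j6 about 1.32
```

```bash
python3 -m handwheel "-0.1 0.1 0.2 0 92; -0.1 0.15 0.4 0 92; -0.1 0.15 0.5 0 92; -0.1 0.15 0.5 0 92" 50;python3 -c "
from h import *
brief()"; python3 -m handwheel "0 0 0 0 150; 0 0 0 0 200; 0 0 0 0 255; 0 0 0 0 255; 0 0 0 0 255; 0 0 0 0 255" 50; python3 -c "
from h import *
brief(); st=read_state(); np.savez('/tmp/grasp.npz',p=st['position'],r=st['ee_rot'])"
```

```text
clock: 17.4
position: [0.5498, -0.2836, 0.0091]
ee_rot: [-3.095, 0.534, -0.023]
ft_force: [-0.3, -0.7, 0.1]
width: 0.0599
t 17.4 pos [ 0.5498 -0.2836  0.0091] rv [-3.095  0.534 -0.023] F [-0.3 -0.7  0.1] w 0.0599 q [-0.593  0.496  1.687  0.009  0.946  1.314]
clock: 18.0
position: [0.5498, -0.2835, 0.0091]
ee_rot: [-3.095, 0.534, -0.023]
ft_force: [-0.3, 1.9, 0.4]
width: 0.0261
t 18.0 pos [ 0.5498 -0.2835  0.0091] rv [-3.095  0.534 -0.023] F [-0.3  1.9  0.4] w 0.0261 q [-0.593  0.496  1.687  0.009  0.946  1.314]
```

```bash
python3 -m handwheel "0 0 -0.5 0 255; 0 0 -1.5 0 255; 0 0 -3 0 255; 0 0 -6 0 255; 0 0 -10 0 255; 0 0 -14 0 255; 0 0 -18 0 255; 0 0 -22 0 255; 0 0 -26 0 255; 0 0 -26 0 255; 0 0 -26 0 255" 50; python3 -c "
from h import *
brief();d=save('wrist','w7')"
```

```text
clock: 19.1
position: [0.5457, -0.283, 0.2694]
ee_rot: [-3.095, 0.534, -0.024]
ft_force: [-1.1, -0.2, -5.3]
width: 0.0256
t 19.1 pos [ 0.5457 -0.283   0.2694] rv [-3.095  0.534 -0.024] F [-1.1 -0.2 -5.3] w 0.0256 q [-0.596  0.302  1.312  0.007  1.515  1.316]
```

View pics/w7.png

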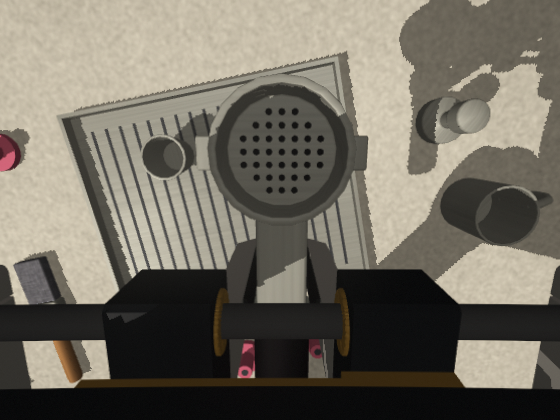

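```bash
python3 -m handwheel "0.3 -0.8 -1 -0.14 255; 0.6 -1.6 -2 -0.28 255; 1 -2.4 -3 -0.42 255; 1.3 -3.2 -4 -0.56 255; 1.6 -4 -5 -0.7 255; 2 -4.8 -6 -0.84 255; 2.3 -5.6 -6 -0.98 255; 2.6 -6.4 -6 -1.12 255; 3 -7.2 -6 -1.26 255; 3 -8 -6 -1.40 255; 3 -8.5 -6 -1.54 255; 3 -8.5 -6 -1.6 255" 50; python3 -c "
from h import *
brief();go([.62,-.203,.33],-18.1)"
```

```text
clock: 20.35
position: [0.6002, -0.2111, 0.3245]
ee_rot: [2.535, 1.855, 0.011]
ft_force: [-0.4, 0.6, -4.5]
width: 0.0258
t 20.35 pos [ 0.6002 -0.2111  0.3245] rv [2.535 1.855 0.011] F [-0.4  0.6 -4.5] w 0.0258 q [-0.451  0.333  1.136  0.006  1.669 -0.143]
shift cm [ 1.38  1.65 -0.54] dist mm 22
tool y world deg -17.6 z axis [ 0.006  0.004 -1.   ]
turn rad -3.133 -> j6 about -3.28
turn rad 0.008 -> j6 about -0.13
turn rad -3.133 -> j6 about -3.28
```

```bash
python3 -c "
from h import *
go([.636,-.131,.30],-18.1)"
```

```text
shift cm [8.71 0.98 2.5 ] dist mm 91
tool y world deg -17.6 z axis [ 0.006  0.004 -1.   ]
turn rad -3.133 -> j6 about -3.28
turn rad 0.008 -> j6 about -0.13
turn rad -3.133 -> j6 about -3.28
```

```bash
python3 -m handwheel "4 0.5 1 0 255; 8 1 2 0 255; 8.7 1 2.5 0 255; 8.7 1 2.5 0 255; 8.7 5 2.5 0 255; 8.7 10 2.5 0 255; 8.7 15 2.5 0 255; 8.7 20 2.5 0 255; 8.7 22 2.5 0 255; 8.7 22 2.5 0 255" 50; python3 -c "
from h import *
brief();go([.636,-.131,.33],-18.1)"
```

```text
clock: 21.35
position: [0.8383, -0.1982, 0.2938]
ee_rot: [-2.535, -1.849, -0.004]
ft_force: [-0.5, -0.8, -5.1]
width: 0.0258
t 21.35 pos [ 0.8383 -0.1982  0.2938] rv [-2.535 -1.849 -0.004] F [-0.5 -0.8 -5.1] w 0.0258 q [-0.315  0.788  0.396  0.004  1.959 -0.003]
shift cm [  0.24 -21.32  -3.59] dist mm 216
tool y world deg -17.8 z axis [ 0.     0.004 -1.   ]
turn rad -3.136 -> j6 about -3.14
turn rad 0.006 -> j6 about 0.0
turn rad -3.136 -> j6 about -3.14
```

```bash
python3 -m handwheel "0 3 0 0 255; 0 6 0 0 255; 0 9 0 0 255; 0 9 0 0 255; 0 9 0 0 255" 50; python3 -c "
from h import *
brief();go([.636,-.131,.33],-18.1)"
```

```text
clock: 21.85
position: [0.8873, -0.2169, 0.2748]
ee_rot: [2.514, 1.833, 0.047]
ft_force: [-0.1, -0.5, -3.8]
width: 0.0256
t 21.85 pos [ 0.8873 -0.2169  0.2748] rv [2.514 1.833 0.047] F [-0.1 -0.5 -3.8] w 0.0256 q [-0.319  0.891  0.221  0.008  1.987 -0.005]
shift cm [  0.54 -26.29  -6.62] dist mm 271
tool y world deg -17.8 z axis [ 0.042 -0.006 -0.999]
turn rad -3.136 -> j6 about -3.14
turn rad 0.005 -> j6 about 0.0
turn rad -3.136 -> j6 about -3.14
```

```bash
python3 -m handwheel "0 5 -1 0 255; 0 10 -2 0 255; 0 15 -3 0 255; 0 15 -3 0 255; 0 15 -3 0 255; 0 15 -3 0 255" 50; python3 -c "
from h import *
brief();go([.636,-.131,.33],-18.1)"
```

```text
clock: 22.45
position: [0.9177, -0.2335, 0.2492]
ee_rot: [2.484, 1.811, 0.093]
ft_force: [-0.8, 0.2, -5.1]
width: 0.0254
t 22.45 pos [ 0.9177 -0.2335  0.2492] rv [2.484 1.811 0.093] F [-0.8  0.2 -5.1] w 0.0254 q [-0.327  0.921  0.221  0.012  1.91  -0.012]
shift cm [  1.24 -29.12 -10.7 ] dist mm 310
tool y world deg -17.8 z axis [ 0.088 -0.018 -0.996]
turn rad -3.137 -> j6 about -3.15
turn rad 0.005 -> j6 about -0.01
turn rad -3.137 -> j6 about -3.15
```

```bash
python3 -m handwheel "0 10 -3 0 255; 0 20 -6 0 255; 0 30 -9 0 255; 0 40 -12 0 255; 0 40 -12 0 255; 0 40 -12 0 255; 0 40 -12 0 255" 50; python3 -c "
from h import *
brief();go([.636,-.131,.33],-18.1)"
```

```text
clock: 23.15
position: [0.9427, -0.2529, 0.2322]
ee_rot: [2.452, 1.788, 0.138]
ft_force: [0.0, -0.0, -4.7]
width: 0.0256
t 23.15 pos [ 0.9427 -0.2529  0.2322] rv [2.452 1.788 0.138] F [ 0.  -0.  -4.7] w 0.0256 q [-0.34   0.942  0.222  0.017  1.841 -0.023]
shift cm [  2.38 -31.28 -14.18] dist mm 344
tool y world deg -17.9 z axis [ 0.134 -0.03  -0.99 ]
turn rad -3.137 -> j6 about -3.16
turn rad 0.004 -> j6 about -0.02
turn rad -3.137 -> j6 about -3.16
```

```bash
python3 -m handwheel "-1 6 -3 0 255; -2 12 -6 0 255; -2 12 -6 0 255" 50 >/dev/null; python3 -c "
from h import *
brief()"; python3 -m handwheel "-1 6 -3 0 255; -2 12 -6 0 255; -2 12 -6 0 255" 50 >/dev/null; python3 -c "
from h import *
brief();go([.636,-.131,.33],-18.1)"
```

```text
t 23.45 pos [ 0.9476 -0.2758  0.2526] rv [2.418 1.76  0.183] F [ 0.7  0.8 -4.1] w 0.026 q [-0.363  0.924  0.22   0.023  1.809 -0.043]
t 23.75 pos [ 0.9509 -0.2962  0.2759] rv [2.383 1.732 0.226] F [-0.7 -0.9 -4.1] w 0.0255 q [-0.383  0.902  0.22   0.03   1.779 -0.06 ]
shift cm [  6.13 -32.75 -13.55] dist mm 360
tool y world deg -18.1 z axis [ 0.231 -0.061 -0.971]
turn rad -3.141 -> j6 about -3.2
turn rad 0.001 -> j6 about -0.06
turn rad -3.141 -> j6 about -3.2
```

```bash
for i in 1; do python3 -m handwheel "-1 6 -2 0 255; -2 12 -4 0 255; -2 12 -4 0 255" 50 >/dev/null; done; python3 -m handwheel "-1 6 -2 0 255; -2 12 -4 0 255; -2 12 -4 0 255" 50 >/dev/null; python3 -m handwheel "-1 6 -2 0 255; -2 12 -4 0 255; -2 12 -4 0 255" 50 >/dev/null; python3 -c "
from h import *
brief();go([.636,-.131,.33],-18.1)"
```

```text
t 24.65 pos [ 0.9718 -0.3533  0.3265] rv [2.273 1.647 0.342] F [-0.5 -0.1 -4.8] w 0.0258 q [-0.437  0.867  0.221  0.056  1.662 -0.104]
shift cm [ 10.74 -35.71 -15.21] dist mm 403
tool y world deg -18.3 z axis [ 0.37  -0.111 -0.923]
turn rad 3.139 -> j6 about 3.03
turn rad -0.003 -> j6 about -0.11
turn rad 3.139 -> j6 about 3.03
```

```bash
cat >> h.py <<'E'
def want():
    az,el=np.radians(161.9),np.radians(55); lens=np.array([.703,.183,.0853])
    v=np.array([np.cos(az)*np.cos(el),np.sin(az)*np.cos(el),np.sin(el)]); e=np.array([-v[1],v[0],0]); e/=np.linalg.norm(e); e=e if e[1]>0 else -e
    g=np.load('/tmp/grasp.npz'); a=np.radians(-19.7)
    Pg=R.from_euler('z',a).as_matrix(); og=np.array([.6030,-.3024,.005]); og[:2]=[.6028,-.3025]
    Tg=R.from_rotvec(g['r']).as_matrix()
    Rt=np.c_[e,np.cross(v,e),v]; Rrel=Pg.T@Tg; prel=Pg.T@(g['p']-og)
    return Rt@Rrel, lens+.13*v+Rt@prel, Rt, Rrel, prel, lens, v
def err():
    Td,pd,Rt,Rrel,prel,lens,v=want(); st=read_state(); T=R.from_rotvec(st['ee_rot']).as_matrix()
    Rp=T@Rrel.T; print('zaxis',np.round(T[:,2],4),'want',np.round(Td[:,2],4),'rot err tool deg',np.round(np.degrees(R.from_matrix(T.T@Td).as_rotvec()),2))
    o=st['position']-Rp@prel; dd=o-lens
    print('pf tilt err deg',round(float(np.degrees(np.arccos(np.clip(Rp[:,2]@v,-1,1)))),2),'handle lvl deg',round(float(np.degrees(np.arcsin(Rp[2,0]))),2),'pf origin',np.round(o,4),'along v mm',round(dd@v*1e3,1),'off mm',np.round((dd-(dd@v)*v)*1e3,1))
    print('TCP want',np.round(pd,4)); print('shift cm',np.round(T.T@(pd-st['position'])*100,2)); print('prel',np.round(prel*1e3,1))
E
python3 -c "
from h import *
err()"
```

```text
zaxis [ 0.3695 -0.1112 -0.9225] want [ 0.5466 -0.1638 -0.8212] rot err tool deg [-12.09   0.28  -0.42]
pf tilt err deg 12.1 handle lvl deg -0.15 pf origin [ 0.9912 -0.3004  0.3226] along v mm -48.9 off mm [ 261.5 -474.7  277.3]
TCP want [0.6124 0.1534 0.1951]
shift cm [ 36.93 -51.2   -6.8 ]
prel [-56.3   0.1   4.1]
```

```bash
python3 -m handwheel "-1 6 -2 0 255; -1 12 -4 0 255; -1 12 -4 0 255" 50 >/dev/null; python3 -m handwheel "-1 6 -2 0 255; -1 12 -4 0 255; -1 12 -4 0 255" 50 >/dev/null; python3 -m handwheel "-1 6 -2 0 255; -1 12 -4 0 255; -1 12 -4 0 255" 50 >/dev/null; python3 -c "
from h import *
brief();err()"
```

```text
t 25.55 pos [ 0.9829 -0.3766  0.4106] rv [2.154 1.556 0.448] F [ 0.7 -0.6 -4.1] w 0.0258 q [-0.461  0.803  0.22   0.078  1.567 -0.12 ]
zaxis [ 0.5026 -0.1628 -0.8491] want [ 0.5466 -0.1638 -0.8212] rot err tool deg [-2.9   0.73 -0.37]
pf tilt err deg 2.99 handle lvl deg -0.43 pf origin [ 1.0031 -0.324   0.4067] along v mm 9.3 off mm [ 305.2 -508.7  313.8]
TCP want [0.6124 0.1534 0.1951]
shift cm [ 38.66 -55.41  -8.96]
prel [-56.3   0.1   4.1]
```

```bash
python3 -m handwheel "2 6 -2 0 255; 3 12 -4 0 255; 3 12 -4 0 255" 50 >/dev/null; python3 -c "
from h import *
brief();err()"
```

```text
t 25.85 pos [ 0.9942 -0.3483  0.4451] rv [2.112 1.529 0.485] F [-0.6 -0.1 -4.1] w 0.0254 q [-0.427  0.775  0.22   0.066  1.539 -0.092]
zaxis [ 0.5454 -0.176  -0.8195] want [ 0.5466 -0.1638 -0.8212] rot err tool deg [ 0.18  0.69 -0.25]
pf tilt err deg 0.71 handle lvl deg -0.42 pf origin [ 1.0145 -0.2958  0.4414] along v mm 36.5 off mm [ 331.4 -485.3  326.1]
TCP want [0.6124 0.1534 0.1951]
shift cm [ 35.73 -56.92  -9.17]
prel [-56.3   0.1   4.1]
```

```bash
python3 -m handwheel "1 -2 -1 0 255; 4 -6 -3 0 255; 6 -10 -4.5 0 255; 8 -14 -6 0 255; 10.5 -18 -7.5 0 255; 13 -22 -9 0 255; 15.5 -26 -10.5 0 255; 18 -30 -12 0 255; 20 -33 -13 0 255; 22 -36 -14 0 255; 22 -36 -14 0 255" 50; python3 -c "
from h import *
brief();err()"
```

```text
clock: 26.95
position: [0.7017, -0.0174, 0.3529]
ee_rot: [2.113, 1.536, 0.485]
ft_force: [1.0, -0.5, -4.1]
width: 0.0258
t 26.95 pos [ 0.7017 -0.0174  0.3529] rv [2.113 1.536 0.485] F [ 1.  -0.5 -4.1] w 0.0258 q [-0.041  0.113  1.525 -0.188  0.922  0.342]
zaxis [ 0.543  -0.1713 -0.8221] want [ 0.5466 -0.1638 -0.8212] rot err tool deg [-0.08  0.47 -0.1 ]
pf tilt err deg 0.48 handle lvl deg -0.33 pf origin [0.7217 0.0352 0.3492] along v mm 179.6 off mm [ 116.7 -179.8  116.8]
TCP want [0.6124 0.1534 0.1951]
shift cm [ 13.45 -20.31   5.19]
prel [-56.3   0.1   4.1]
```

Orientation held. On to a waypoint 10 cm further out along the view axis.

```bash
python3 -m handwheel "2.5 -3.5 -1 0 255; 5 -7.5 -2 0 255; 7.5 -11.5 -3 0 255; 10 -15 -4 0 255; 12.5 -18.5 -5 0 255; 13.4 -20.3 -5 0 255; 13.4 -20.3 -5 0 255; 13.4 -20.3 -5 0 255" 50; python3 -c "
from h import *
brief();err();save('scene','s8');save('top','t8')"
```

```text
clock: 27.75
position: [0.5577, 0.1712, 0.2802]
ee_rot: [2.112, 1.537, 0.489]
ft_force: [-0.1, 0.6, -2.7]
width: 0.0256
t 27.75 pos [0.5577 0.1712 0.2802] rv [2.112 1.537 0.489] F [-0.1  0.6 -2.7] w 0.0256 q [ 0.436  0.033  1.794 -0.51   0.906  0.984]
zaxis [ 0.545  -0.1696 -0.8211] want [ 0.5466 -0.1638 -0.8212] rot err tool deg [ 0.01  0.34 -0.08]
pf tilt err deg 0.34 handle lvl deg -0.24 pf origin [0.5777 0.2238 0.2766] along v mm 232.3 off mm [ 1.3 -0.6  1. ]
TCP want [0.6124 0.1534 0.1951]
shift cm [-0.07 -0.13 10.27]
prel [-56.3   0.1   4.1]
```

View pics/s8.png

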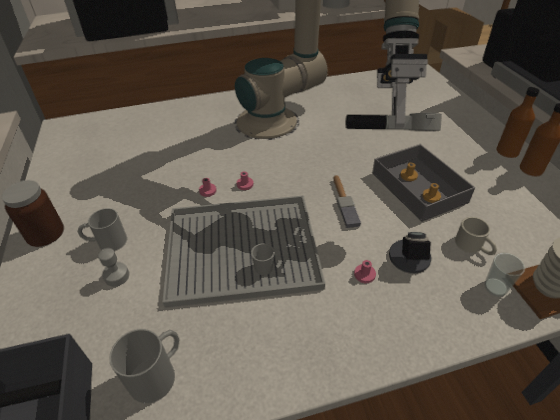

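View pics/t8.png

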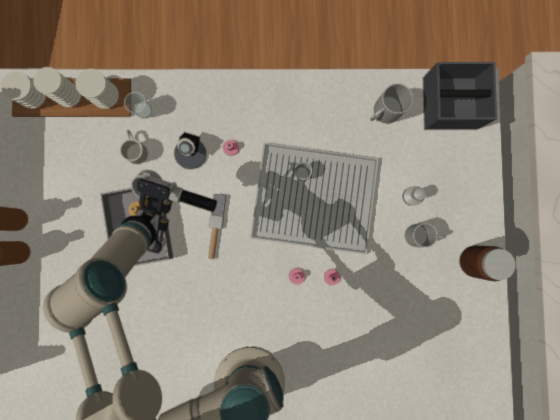

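```bash
python3 -m handwheel "-0.1 -0.1 2 0 255; -0.1 -0.1 5 0 255; -0.1 -0.1 7.5 0 255; -0.1 -0.1 9 0 255; -0.1 -0.1 10 0 255; -0.1 -0.1 10.2 0 255; -0.1 -0.1 10.2 0 255; -0.1 -0.1 10.2 0 255" 50; python3 -c "
from h import *
brief();err();save('scene','s9');save('top','t9');save('wrist','w9')"
```

```text
clock: 28.65
position: [0.6134, 0.1521, 0.1974]
ee_rot: [2.112, 1.533, 0.491]
ft_force: [-0.3, 1.1, -4.8]
width: 0.0257
t 28.65 pos [0.6134 0.1521 0.1974] rv [2.112 1.533 0.491] F [-0.3  1.1 -4.8] w 0.0257 q [ 0.347  0.16   1.871 -0.577  0.688  1.036]
zaxis [ 0.5465 -0.1704 -0.8199] want [ 0.5466 -0.1638 -0.8212] rot err tool deg [ 0.13  0.36 -0.23]
pf tilt err deg 0.38 handle lvl deg -0.16 pf origin [0.6335 0.2047 0.1939] along v mm 130.7 off mm [ 1.7 -1.6  1.5]
TCP want [0.6124 0.1534 0.1951]
shift cm [ 0.09 -0.24  0.11]
prel [-56.3   0.1   4.1]
```

Run:
```python
from h import *
show('s9','s9c',(340,100,500,280),3.3); show('t9','t9c',(110,110,270,250),4)
```

```text
(no output)
```

View pics/s9c.png

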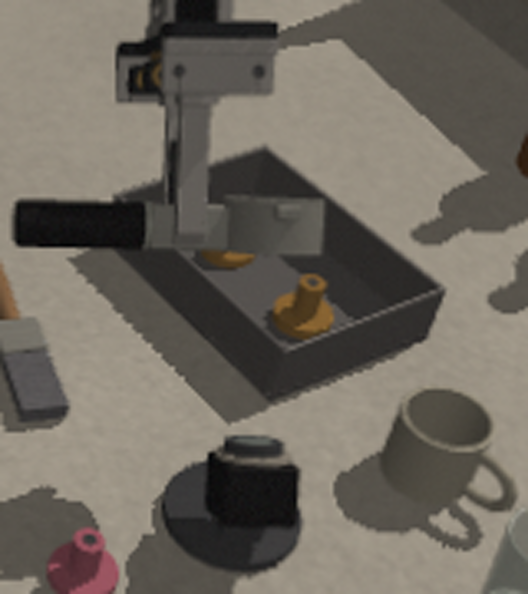

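View pics/t9c.png

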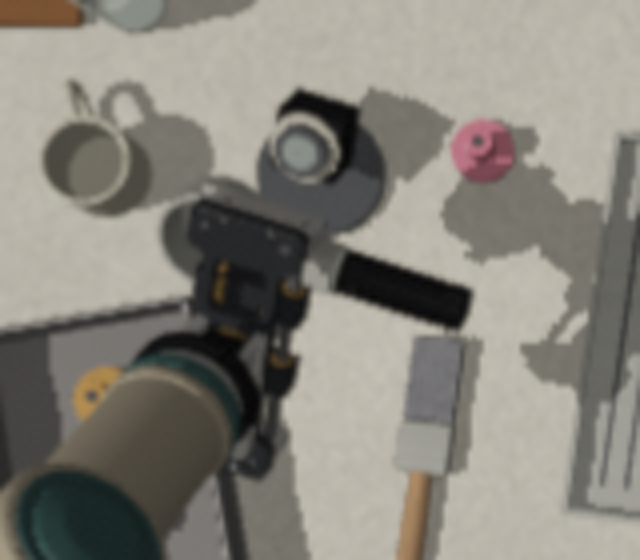

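View pics/w9.png

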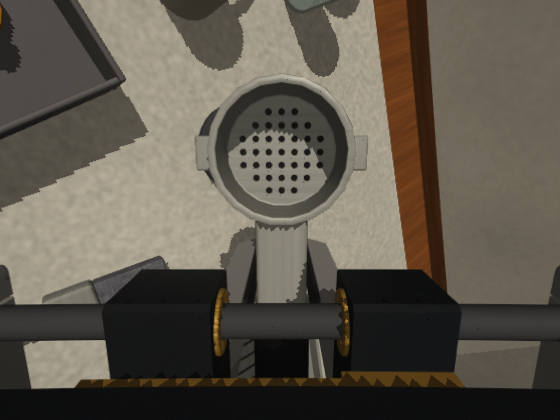

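```bash
python3 -m handwheel "0.1 -0.2 0.1 0 255; 0.1 -0.25 0.1 0 255; 0.1 -0.25 0.1 0 255; 0.1 -0.25 0.1 0 255; 0.1 -0.25 0.1 0 255" 50
cat > m9.py <<'E'
from h import *
save('wrist','w10');save('scene','s10');brief();err()
Td,pd,Rt,Rrel,prel,lens,v=want()
d=load('w10'); 
def cloud(d):
    yy,xx=np.mgrid[0:420,0:560]; uv=np.c_[xx.ravel(),yy.ravel()]
    return (np.array(d['xyz'])+rays(d,uv)*d['depth'].reshape(-1,1)).reshape(420,560,3)
P=cloud(d); yy,xx=np.mgrid[0:420,0:560]
S=(P-lens)@v  # height along view axis
ins=(np.hypot(xx-282,yy-152)<45); print('floor top along v',np.percentile(S[ins],[10,50,90]))
q=P[ins&(abs(S-np.median(S[ins]))<.004)]; c=q.mean(0); n=np.linalg.svd(q-c)[2][2]; n*=np.sign(n@v); print('floor normal err deg',np.degrees(np.arccos(n@v)),n,v)
rim=(np.hypot(xx-282,yy-150)<80)&(S>.155)&(S<.175)&(yy<225); q=P[rim]; print('rim S',np.median(S[rim]),rim.sum())
e=Rt[:,0]; y=Rt[:,1]; a=(q-lens)@e; b=(q-lens)@y
A=np.c_[2*a,2*b,np.ones(len(a))]; s=np.linalg.lstsq(A,a*a+b*b,rcond=None)[0]; print('rim centre off axis mm (e,y)',s[:2]*1e3,'r',np.sqrt(s[2]+s[0]**2+s[1]**2))
# hole pattern centre
g=cv2.cvtColor(d['img'],cv2.COLOR_RGB2GRAY); roi=(np.hypot(xx-282,yy-152)<50)
bh=cv2.morphologyEx(g,cv2.MORPH_BLACKHAT,np.ones((11,11),np.uint8)); m=((bh>25)&roi).astype(np.uint8)
nn,l,st,cc=cv2.connectedComponentsWithStats(m); cc=cc[1:][(st[1:,4]>8)&(st[1:,4]<80)]; ctr=(cc.min(0)+cc.max(0))/2; print('holes',len(cc),ctr)
r=rays(d,ctr)[0]; o=np.array(d['xyz']); 
Pc=o+r*((.135-(o-lens)@v)/(r@v)); print('hole centre (at S=.135) off axis mm',(Pc-lens)@e*1e3,(Pc-lens)@y*1e3)
# scene: black handle direction
d=load('s10'); P=cloud(d); S=(P-lens)@v; m=(d['img'].max(2)<45)&(P[:,:,2]>.15)&(P[:,:,2]<.26)&(abs((P-lens)@y)<.05)&((P-lens)@e<-.075)&((P-lens)@e>-.19)&(S>.11)
q=P[m]; dirn=np.linalg.svd(q-q.mean(0))[2][0]; print('handle',len(q),'dir',dirn,'e',e,'level deg',np.degrees(np.arcsin(dirn[2])))
E
python3 m9.py
```

```text
clock: 29.3
position: [0.6119, 0.1538, 0.195]
ee_rot: [2.112, 1.534, 0.491]
ft_force: [1.0, 0.4, -5.0]
width: 0.0258
t 29.4 pos [0.6119 0.1538 0.195 ] rv [2.112 1.534 0.491] F [ 0.   1.  -4.7] w 0.0257 q [ 0.352  0.161  1.876 -0.582  0.685  1.045]
zaxis [ 0.5464 -0.1701 -0.8201] want [ 0.5466 -0.1638 -0.8212] rot err tool deg [ 0.12  0.35 -0.2 ]
pf tilt err deg 0.37 handle lvl deg -0.17 pf origin [0.632  0.2064 0.1915] along v mm 129.9 off mm [-0.2  0.3 -0.2]
TCP want [0.6124 0.1534 0.1951]
shift cm [-0.02  0.05  0.02]
prel [-56.3   0.1   4.1]
floor top along v [0.13462356 0.13550651 0.13640734]
floor normal err deg 0.50293055272049 [-0.54336337  0.18675374  0.81846154] [-0.54519343  0.17819668  0.81915204]
rim S 0.16560420537476306 6016
rim centre off axis mm (e,y) [2.87986974 0.00448998] r 0.03148595868872594
holes 38 [282.8540724  150.54054054]
hole centre (at S=.135) off axis mm 3.2950805308023123 -0.7396326804718628
handle 523 dir [ 0.28265827  0.95921968 -0.00138347] e [ 0.31067643  0.95051573 -0.        ] level deg -0.07926688720591978
```

Run:
```python
from h import *
show('s10','s10c',(340,150,450,185),7)
Td,pd,Rt,Rrel,prel,lens,v=want(); e,y=Rt[:,0],Rt[:,1]
d=load('s10'); P=None
yy,xx=np.mgrid[0:420,0:560]; uv=np.c_[xx.ravel(),yy.ravel()]
P=(np.array(d['xyz'])+rays(d,uv)*d['depth'].reshape(-1,1)).reshape(420,560,3); Q=(P-lens)@Rt
m=(abs(Q[:,:,1])<.045)&(Q[:,:,2]>.125)&(Q[:,:,2]<.172)&(Q[:,:,0]>-.2)&(Q[:,:,0]<.06)
a=Q[m][:,0]; print(m.sum(),'extent e mm',np.percentile(a,[0.2,1,99,99.8])*1e3,'want -173..34')
k=m&(Q[:,:,0]>.0); ed=Q[k]; s=ed[:,0]; 
ring=m&(Q[:,:,0]>-.02); r=Q[ring]; A=np.c_[2*r[:,:2],np.ones(len(r))]; o=np.linalg.lstsq(A,(r[:,:2]**2).sum(1),rcond=None)[0]; print('ring cyl fit',o[:2]*1e3,np.sqrt(o[2]+o[0]**2+o[1]**2))
b=m&(d['img'].max(2)<45); print('black extent',np.percentile(Q[b][:,0],[1,50,99])*1e3,'want -173..-83')
print('y mid black',np.median(Q[b][:,1])*1e3,'S black',np.percentile(Q[b][:,2],[2,98]))
```

```text
1489 extent e mm [-171.06382558 -170.05481468   29.37557535   33.4941912 ] want -173..34
ring cyl fit [ 3.25884743 -2.155578  ] 0.03115954760644165
black extent [-170.01263487 -125.46737181  -63.33828884] want -173..-83
y mid black -12.049913167497856 S black [0.13140888 0.16239742]
```

View pics/s10c.png

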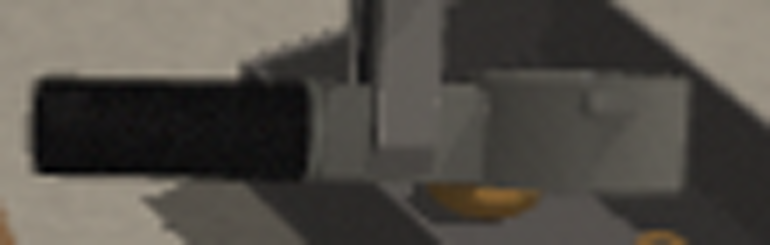

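```bash
python3 -m handwheel "-0.1 0 0 0 255; -0.15 0 0 0 255; -0.15 0 0 0 255; -0.15 0 0 0 255; -0.15 0 0 0 255; -0.15 0 0 0 255" 50; python3 m9.py; python3 -c "
from h import *
save('top','t11');save('scene','s11');print(np.abs(read_state()['qvel']).max())"
```

```text
clock: 30.0
position: [0.6115, 0.1524, 0.195]
ee_rot: [2.112, 1.534, 0.491]
ft_force: [0.2, 0.5, -4.0]
width: 0.0255
t 30.1 pos [0.6114 0.1524 0.1949] rv [2.112 1.534 0.491] F [-0.2 -0.9 -5. ] w 0.0257 q [ 0.349  0.16   1.878 -0.581  0.683  1.042]
zaxis [ 0.5464 -0.1701 -0.8201] want [ 0.5466 -0.1638 -0.8212] rot err tool deg [ 0.12  0.35 -0.2 ]
pf tilt err deg 0.37 handle lvl deg -0.17 pf origin [0.6315 0.205  0.1915] along v mm 129.8 off mm [-0.7 -1.1 -0.2]
TCP want [0.6124 0.1534 0.1951]
shift cm [0.13 0.06 0.02]
prel [-56.3   0.1   4.1]
floor top along v [0.13456824 0.13546775 0.1363611 ]
floor normal err deg 0.45255175522817553 [-0.54444099  0.18596296  0.81792529] [-0.54519343  0.17819668  0.81915204]
rim S 0.16557117443545236 6021
rim centre off axis mm (e,y) [ 1.35495148 -0.02795037] r 0.03148797773581553
holes 38 [281.08993476 150.58815959]
hole centre (at S=.135) off axis mm 1.743707476990517 0.1833145096890696
handle 526 dir [ 0.29255614  0.95621697 -0.00774679] e [ 0.31067643  0.95051573 -0.        ] level deg -0.443863052508505
0.0020809009239455434
```

View pics/s11.png

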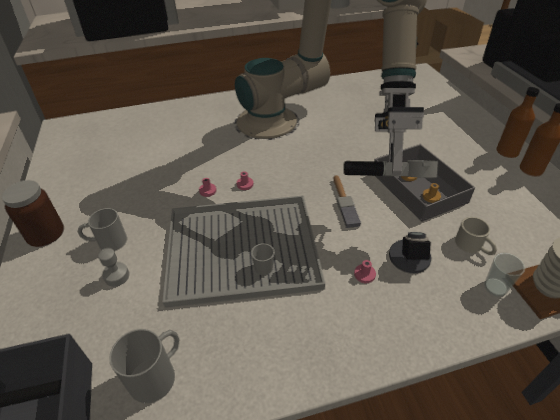

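The portafilter is held still. The estimates agree within about 2 mm and 0.5°, and both blocks and all bystanders are in place, so I am handing in.

```bash
python3 -c "
from station import sign_off
print(sign_off())"
```

```text
the job is handed in; nothing more can be done
None
```

Both brass blocks are in the grey tub, and I handed the job in while the arm held the portafilter still in front of the inspection camera. The clock was at about 30 s, and the sign-off gave no verdict.

- **Blocks:** I lowered each one until the wrist force showed contact, at most about 8 N, and then released it. The wrist picture afterwards showed both standing upright side by side.
- **Tilting the portafilter:** I gripped it by the handle root. The moves cannot tilt the tool directly, so I pushed the outstretched arm past its reach in small steps until the tool had leaned the 35 degrees needed. I then carried it over at that tilt, with the handle pointing to the robot's right.
- **Distance:** The last checks put the underside 129.8 mm from the lens by the arm's own reading and about 130.5 mm by the wrist camera's depth.
- **Squareness and level:** It is square to within about 0.4 to 0.5 degrees, and the handle is level to between 0.2 and 0.4 degrees.
- **Stillness:** The arm's joint speeds were near zero.
- **What disagreed:** The sideways centring differs by about 3 mm. The arm's reading puts the centre 1.3 mm to one side of the lens axis, and the wrist camera puts it 1.4 to 1.7 mm to the other. I set it between the two, since the calibration is only good to about 2 mm.
- **Everything else:** In the last scene picture the bystanders and the camera stand looked unmoved.

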